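# Load the amplifier cards for burn-in

### The arm

A 7-joint arm with a two-finger parallel gripper is mounted at the origin on the work surface. World frame = base frame: x ahead of the robot, y to its left, z up, the work surface at z = 0. Lengths are in m, angles in degrees, forces in N, time in s.
With the tool pointing down it reaches from about 0.425 to 0.875 m from the base axis. Payload 8.4 kg.
Tool frame: the origin (TCP) lies midway between the tips of the shut fingers; the grasp point (between the pads) lies 19 mm behind it; x points along the fingers, y is the direction in which the jaws open and shut, and the axes are right-handed (so a half turn about x gives the same grasp; the last joint's range is limited). The gripper opens to 87 mm and grips with 3 to 60 N. Pads are 19 mm wide; open, the fingers measure 117 mm over their backs; the gripper's body (75 mm by 190 mm) begins 51 mm behind the grasp point.
Start: joints at [67.999, 19.091, 2.286, 83.961, -0.768, 76.965, -3.352], TCP at [0.183, -0.624, 0.223] pointing down, gripper open.
Joint ranges: [-147.57, 147.57], [-21.85, 119.76], [-74.77, 79.35], [14.55, 137.4], [-85.83, 265.84], [4.83, 119.75], [-152.11, 152.11]. Speed limits (degrees/s): [127.2, 127.2, 159.86, 159.86, 180, 180, 180].

### API

Orientations are given as [roll, pitch, yaw] about the fixed x, y, z axes, in that order (R = Rz(yaw) Ry(pitch) Rx(roll)).
In Python, from cell import monitor, eyes, ticket gives the robot as it stands.
- The arm moves only by the tool play_rows, never from a script. Its argument "rows" is a list of rows, each an object with "translation": the shift along the tool's x, y, z each as a share of 40 cm, from -1 to 1, a list of three; "spin": the turn about the tool's x as a share of pi rad, from -1 to 1; "claw": the opening, from 0 (shut) to 1 (fully open). A call has 1 to 12 rows; each row shifts and turns the commanded pose from where the row before left it, along the tool's axes as they then stand; what a row does not reach is not made up. A row lasts 1/12 s, in which the tool goes at most 41.7 mm and 7.16 degrees, less where a joint would pass 70% of its speed; a pose out of reach is approached as far as the arm can. A call with a number of a shift or a turn outside -1 to 1 is refused whole. A call with a gripper value outside its range is refused whole. The fingers move at their own pace and stop on an object; the grip force is fixed at half the most. Time passes only in rows, so rows that do not move let the fingers close. It gives the time, the measured TCP pose, the force and the opening at its end, in the units of the state.
- monitor.get_obs(): the state, without advancing time (a new reading comes with each control period).
- eyes.grab_frame(name): name is "scene" or "side" or "wrist"; returns a dict with "img" (480x640x3 uint8, red, green, blue), "range_z" (480x640 float32, m along the optical axis (not along the pixel's ray), 0 where there is no reading), "K" (3x3 intrinsics, pixels), "R" (3x3) and "t" (3): a world point X has camera coordinates R X + t; the wrist camera has in their place "mount" (4x4, takes a point from camera to tool coordinates, whose origin is the TCP and whose axes are the tool frame's). Camera axes: x right, y down, z forward; pixel columns grow to the right and rows downward; lengths in m; the calibration is good to about 2 mm. A picture is of the moment at which its call begins: read the wrist's pose just before it.
- ticket.job_done(): hands the job in, once; it reports no verdict.
Trained networks look in a picture, given as the dict that the camera call returned (one of the last four; its "shot" number tells which), for a name from the list of things; names that differ only in an ending like _2 or _b are one class to them, and where a whole thing is asked for, a point or a joint stands for the part that bears it (a point fixed in the world has none). Each returns a list of dicts, best first, with "conf" (0 to 1); they miss things now and then, are a little off and sometimes report something else, mostly with a low value. They report only what shows in the picture. A call takes as long as a camera call.
- eyes.boxes_of(picture, query): "location" ([x, y, z] in m, in the coordinates of the camera as it stood for that picture, good to about 4 mm: the middle of the surface that is visible of it).
- eyes.landmark_of(picture, query): "location" ([x, y, z] in m, in the coordinates of the camera as it stood for that picture, good to about 4 mm: a listed point, or the origin of a listed thing).
The state is a dict: "clock": time; "joint_positions": joint angles; "joint_velocities": joint speeds; "joint_efforts": joint torques, N m; "eef_pos": TCP position; "eef_rot": TCP orientation; "contact_force": force on the tool from outside, world axes, zero at the start; "ft_torque": the same for the moment, N m; "grip_width": opening from 0.0 (shut) to 1.0 (fully open).
Only numpy, scipy, OpenCV 4.12 (cv2) and the standard library are available. Lean on these libraries where they do the work, as an engineer would, in place of code of your own. Each camera call takes 0.05 s, during which the arm holds its last target.

### The job

Lift each card in the tray straight up by its tab and slide it fully home, upright, into the test frame slot marked with its colour. Stand the cooling fan on the bench midway between the frame and the power supply, turned so that it blows squarely at the frame's side, and when cards and fan are all in place, throw the lever on the power supply over to on (away from the robot). Leave the other things on the bench alone.

Things in the scene. Friction and masses are not known exactly. Their poses are not given: they have to be found in the camera images.
- red_mid (a point): Centre (57 mm above the underside) of the card with the red tab; may be absent. A flat slab on edge, 12 mm thick (x), 90 wide (y), 70 high, with one grip tab on the middle of its top edge, 10 mm thick (x), 34 wide (y), 44 high, its middle 35 mm above this point. 140 g. At the start only the tab stands out of the tray. Goes in its slot either way round.
- yellow_mid (a point): Centre (57 mm above the underside) of the card with the yellow tab; may be absent. A flat slab on edge, 12 mm thick (x), 90 wide (y), 70 high, with one grip tab on the middle of its top edge, 10 mm thick (x), 34 wide (y), 44 high, its middle 35 mm above this point. 140 g. At the start only the tab stands out of the tray. Goes in its slot either way round.
- green_mid (a point): Centre (57 mm above the underside) of the card with the green tab; may be absent. A flat slab on edge, 12 mm thick (x), 90 wide (y), 70 high, with one grip tab on the middle of its top edge, 10 mm thick (x), 34 wide (y), 44 high, its middle 35 mm above this point. 140 g. At the start only the tab stands out of the tray. Goes in its slot either way round.
- blue_mid (a point): Centre (57 mm above the underside) of the card with the blue tab; may be absent. A flat slab on edge, 12 mm thick (x), 90 wide (y), 70 high, with one grip tab on the middle of its top edge, 10 mm thick (x), 34 wide (y), 44 high, its middle 35 mm above this point. 140 g. At the start only the tab stands out of the tray. Goes in its slot either way round.
- slot_red (a point): Centre of the mouth of the slot marked with red strips, in the top face of the frame. The slot is 15 mm (frame x) by 93 mm (frame y) with a 2 mm lead-in, 45 mm deep; a card fully home has its underside 45 mm below this point. Axes as the frame's.
- slot_yellow (a point): Centre of the mouth of the slot marked with yellow strips, in the top face of the frame. The slot is 15 mm (frame x) by 93 mm (frame y) with a 2 mm lead-in, 45 mm deep; a card fully home has its underside 45 mm below this point. Axes as the frame's.
- slot_green (a point): Centre of the mouth of the slot marked with green strips, in the top face of the frame. The slot is 15 mm (frame x) by 93 mm (frame y) with a 2 mm lead-in, 45 mm deep; a card fully home has its underside 45 mm below this point. Axes as the frame's.
- slot_blue (a point): Centre of the mouth of the slot marked with blue strips, in the top face of the frame. The slot is 15 mm (frame x) by 93 mm (frame y) with a 2 mm lead-in, 45 mm deep; a card fully home has its underside 45 mm below this point. Axes as the frame's.
- frame: Test frame, fixed: aluminium block 210 mm (its x) by 120 mm (its y) by 60 mm high with four card slots 50 mm apart along x, in the order red, yellow, green, blue towards +x; origin at the centre of its underside, on the bench.
- tray: Transport tray, fixed: black block 210 mm (its x) by 120 mm (its y) by 78 mm high with four upright pockets 50 mm apart along x, 15 by 93 mm and 70 mm deep, in which the cards stand in any order with their slabs flush with its top; origin at the centre of its underside. It stands on one side of the frame, the power supply on the other.
- supply: Power supply, fixed: cream box 80 mm (its x) by 120 mm (its y) by 55 mm high with an orange toggle lever on top; origin at the centre of its underside. It stands about 290 mm to one side of the frame (which side varies).
- fan_mid (a point): Centre of the black square cooling fan, 60 mm above its underside. It stands upright, 38 mm thick (its x, the direction it blows), 120 mm wide (y) and 120 mm high, on a foot plate 70 mm by 120 mm by 10 mm; its top bar (38 mm thick, 22 mm high) can be gripped across the thickness from above. 350 g. It starts on the robot's side of the power supply. Front and back are alike.
- switch (a joint): Toggle lever on the power supply, rad: about 0 = off (leaning to the supply's -x), 1.0 = on (leaning to its +x); it stays where it is left. It moves with a light push.
- switch_tip (a point): Tip of the toggle lever. Its pivot block sits 10 mm towards the supply's +x from its centre. The lever is a rod about 55 mm long that pivots about the supply's y axis on a low block, leaning half a radian each way.
- meter: Blue multimeter lying on the bench in front of the tray, 150 x 75 x 32 mm; leave alone. Origin at the centre of its underside.
- spool: Grey wire spool, 80 mm across, 50 mm high; leave alone. Origin at the centre of its underside.
- capacitor: Loose aluminium capacitor can, the one nearer the frame's far end, 44 mm across, 70 mm high; leave alone. Origin at the centre of its underside.
- driver: Green screwdriver lying on the bench between the robot and the frame, origin about its middle; leave alone.

How it is judged (in metres and radians):
On the way, in this order (a step that is already met when the one before it is completed fails the run):
1. every card present is fully home in the slot of its colour and the fan stands midway between frame and supply (horizontal distance between red_mid and slot_red below 0.006 m and height (world z) of red_mid between 0.065 and 0.0765 m and angle between each of red_mid, yellow_mid, green_mid, blue_mid, fan_mid's own z axis and vertical below 0.08 rad and horizontal distance between yellow_mid and slot_yellow below 0.006 m and height (world z) of yellow_mid between 0.065 and 0.0765 m and horizontal distance between green_mid and slot_green below 0.006 m and height (world z) of green_mid between 0.065 and 0.0765 m and horizontal distance between blue_mid and slot_blue below 0.006 m and height (world z) of blue_mid between 0.065 and 0.0765 m and horizontal distance between fan_mid and frame below 0.161 m and horizontal distance between fan_mid and supply below 0.161 m and x of fan_mid in the frame of frame between -0.046 and 0.006 m and angle between the x axis of fan_mid and the y axis of frame, either way round below 0.2 rad and height (world z) of fan_mid below 0.068 m), for 0.2 s.
2. the power supply's lever is thrown to on (value of joint switch above 0.8 rad), for 0.2 s.
At the end, for the whole second after the job is handed in: Each card present upright in its colour's slot (within 6 mm in plan, 4.5 mm of the floor); fan upright on the bench, within 161 mm of both frame and supply centres, within 26 mm of their midpoint along frame x, blowing axis within 0.2 rad of frame y; lever past 0.8 rad (all of step 1 and value of joint switch above 0.8 rad); the robot touches nothing.
It fails at once if the meter, spool, nearest capacitor can or screwdriver is pushed more than 40 mm from its place (distance of any of meter, spool, capacitor, driver from where it was at the start of the episode above 0.04 m).
Of card_red, card_yellow, card_green, card_blue only 2 to 4 are there at a start; the rules pass over those that are not, and their reading is None.
At some moment in a run one of fan may be knocked a few centimetres aside while the robot is not near it.
It also fails if it takes over 210 s, if anything falls off the work surface, if the arm or the gripper's body presses on something with over 40 N, if the wrist force passes 120 N, or if a joint passes its speed limit or range.

## Working session

There is one attempt and no reset: what is moved stays moved. The work goes in short steps, Python scripts to look and compute and a tool call to move; the robot and the scene stay as the last step left them, time stands still between calls to the robot, and variables do not carry over. Pictures are saved under pics/ and viewed, and the job is handed in when it is done.

Besides the shell and the picture viewer there is one more tool, called after "Request:" by a JSON object that holds its "name" and its "arguments". play_rows: Moves the arm, as the interface text tells. Its arguments: {"type":"object","properties":{"rows":{"type":"array","items":{"type":"object","properties":{"translation":{"type":"array","items":{"type":"number","minimum":-1,"maximum":1}},"spin":{"type":"number","minimum":-1,"maximum":1},"claw":{"type":"number"}}}}},"required":["rows"]}

```bash
ls; mkdir -p pics
cat > h.py <<'E'
import numpy as np, cv2
from cell import monitor, eyes, ticket
from scipy.spatial.transform import Rotation as Ro
def tcp():
    o=monitor.get_obs(); T=np.eye(4); T[:3,:3]=Ro.from_euler('xyz',o['eef_rot'],degrees=True).as_matrix(); T[:3,3]=o['eef_pos']; return T
def grab(n):
    T=tcp(); p=eyes.grab_frame(n)
    if n=='wrist': C=T@np.array(p['mount'])
    else:
        C=np.eye(4); R=np.array(p['R']); C[:3,:3]=R.T; C[:3,3]=-R.T@np.array(p['t'])
    return p,C
def save(p,f): cv2.imwrite('pics/'+f,cv2.cvtColor(p['img'],cv2.COLOR_RGB2BGR))
def w(C,l): return C[:3,:3]@np.array(l)+C[:3,3]
def cloud(p,C):
    z=p['range_z']; K=p['K']; v,u=np.mgrid[:z.shape[0],:z.shape[1]]
    P=np.stack([(u-K[0][2])*z/K[0][0],(v-K[1][2])*z/K[1][1],z],-1)
    W=P@C[:3,:3].T+C[:3,3]; W[z==0]=np.nan; return W
E
python3 - <<'E'
from h import *
print(monitor.get_obs())
for n in ['scene','side']:
    p,C=grab(n); save(p,n+'0.png'); print(n,C[:3,3].round(3))
    for q in ['red_mid','yellow_mid','green_mid','blue_mid','slot_red','slot_yellow','slot_green','slot_blue','frame','tray','supply','fan_mid','switch_tip','meter','spool','capacitor','driver']:
        r=eyes.landmark_of(p,q); print(q,[(round(d['conf'],2),w(C,d['location']).round(4).tolist()) for d in r[:2]])
E
```

```text
pics
{'clock': 0.0, 'joint_positions': array([68.00121886, 19.13240043,  2.28426778, 84.00974764, -0.76957358,
       76.96674738, -3.35252609]), 'joint_velocities': array([ 0.06432976, -0.03168594,  0.07565604,  0.00181069, -0.00306755,
        0.01318999, -0.05864021]), 'joint_efforts': array([ 6.21149720e-04, -6.56346560e+01,  1.33594964e+00, -4.03801632e+01,
       -5.97392349e-02,  4.47476143e-02,  1.28592842e-04]), 'eef_pos': array([ 0.18245174, -0.62337993,  0.22166316]), 'eef_rot': array([-87.2385575 ,  89.90633884, 109.07469543]), 'contact_force': array([-0.82980446, -0.15754478, -1.12199423]), 'ft_torque': array([ 0.03657009, -0.00196846,  0.00738064]), 'grip_width': 0.9998070611417492}
scene [ 1.154 -0.774  0.718]
red_mid [(0.86, [0.464, -0.3128, 0.0643])]
yellow_mid [(0.97, [0.565, -0.3034, 0.0607]), (0.16, [0.6144, -0.2915, 0.0611])]
green_mid [(0.65, [0.5145, -0.3061, 0.0627]), (0.43, [0.6024, -0.009, 0.0594])]
blue_mid [(0.94, [0.6119, -0.2901, 0.062])]
slot_red [(0.89, [0.5022, -0.0148, 0.0516]), (0.22, [0.3685, -0.3245, -0.0036])]
slot_yellow [(0.78, [0.5523, -0.0082
[... 603 characters left out ...]
17])]
green_mid [(0.59, [0.5168, -0.3058, 0.0651])]
blue_mid [(0.67, [0.6156, -0.2922, 0.06])]
slot_red [(0.97, [0.5023, -0.0169, 0.0559])]
slot_yellow [(0.58, [0.5522, -0.0153, 0.0615])]
slot_green [(0.68, [0.5973, -0.0106, 0.0585])]
slot_blue [(0.79, [0.6478, -0.0104, 0.0582]), (0.75, [0.5989, -0.0133, 0.0619])]
frame [(0.67, [0.5753, -0.0082, 0.0006])]
tray []
supply [(0.72, [0.5282, 0.2771, -0.0016])]
fan_mid [(0.86, [0.3934, 0.2604, 0.0585])]
switch_tip [(0.66, [0.5137, 0.274, 0.1297]), (0.35, [0.5754, -0.0116, 0.0007])]
meter [(0.65, [0.3676, -0.3309, -0.0004])]
spool [(0.87, [0.7661, 0.102, -0.0001])]
capacitor [(0.78, [0.7512, -0.0356, 0.0034])]
driver [(0.64, [0.3629, 0.0151, 0.0])]
```

View pics/scene0.png

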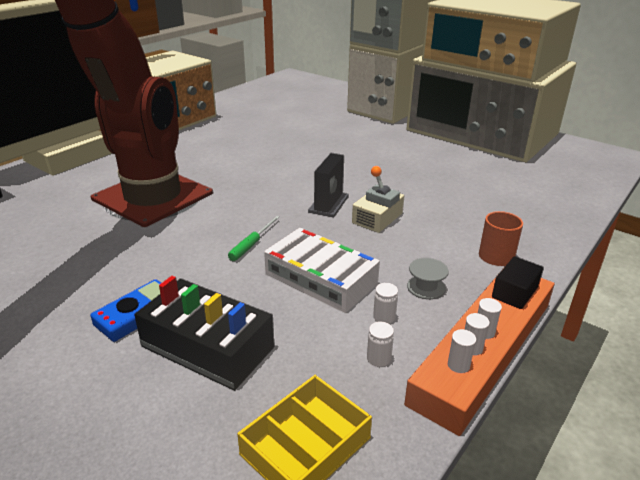

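View pics/side0.png

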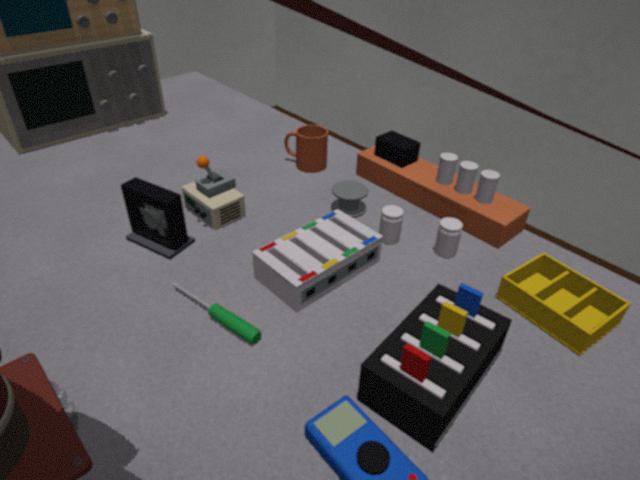

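Four cards: in the tray from the robot outwards they sit red, green, yellow, blue. In the side view the frame slots run red, yellow, green, blue away from the robot. Next I'll fit the geometry from the depth clouds.

```bash
cat >> h.py <<'E'
def rect(P):
    c,s,a=cv2.minAreaRect((P[:,:2]*1000).astype(np.float32)); return np.round(c,1),np.round(s,1),round(a,2)
def fits(p,C):
    W=cloud(p,C); hsv=cv2.cvtColor(p['img'],cv2.COLOR_RGB2HSV)
    H,S,V=hsv[...,0].astype(int),hsv[...,1],hsv[...,2]
    def box(x0,x1,y0,y1,z0,z1):
        return (W[...,0]>x0)&(W[...,0]<x1)&(W[...,1]>y0)&(W[...,1]<y1)&(W[...,2]>z0)&(W[...,2]<z1)
    for nm,b in [('frame',(.42,.73,-.14,.12,.045,.07)),('tray',(.38,.72,-.42,-.2,.068,.085)),('supply',(.46,.62,.17,.37,.045,.063)),('fan',(.3,.5,.15,.38,.1,.135))]:
        m=box(*b); 
        m=cv2.erode(m.astype(np.uint8),np.ones((2,2)))>0
        P=W[m]
        if len(P)>30: print(nm,len(P),*rect(P),'z',np.median(P[:,2]).round(4))
    m0=box(.38,.72,-.42,-.2,.085,.14)
    for nm,lo,hi in [('red',170,190),('yellow',18,32),('green',50,80),('blue',100,130)]:
        h=np.where(H<8,H+180,H)
        m=m0&(h>=lo)&(h<=hi)&(S>100); P=W[m]
        if len(P)>20: print(nm,len(P),P.mean(0).round(4),'top',np.percentile(P[:,2],97).round(4),'topmean',P[P[:,2]>np.percentile(P[:,2],90)-.003].mean(0).round(4),*rect(P))
E
python3 - <<'E'
from h import *
for n in ['scene','side']:
    p,C=grab(n); print(n); fits(p,C)
    z=p['range_z']
E
```

```text
scene
frame 3325 [579.3 -12.2] [209.3 124. ] 0.69 z 0.0579
tray 4234 [ 542.6 -302.5] [209.8 122.1] 8.54 z 0.0763
supply 405 [539.  273.5] [ 79.3 122. ] 1.91 z 0.0531
fan 433 [399.7 256. ] [ 36.5 123. ] 16.77 z 0.1171
red 340 [ 0.4701 -0.3143  0.106 ] top 0.1215 topmean [ 0.4682 -0.3134  0.1199] [ 468.4 -311.9] [13.3 37.4] 7.27
yellow 352 [ 0.5689 -0.3005  0.1068] top 0.1216 topmean [ 0.5668 -0.2984  0.1203] [ 566.7 -297.6] [13.  37.2] 8.41
green 342 [ 0.5196 -0.3078  0.1061] top 0.1218 topmean [ 0.5174 -0.3053  0.1202] [ 517.5 -305.8] [12.4 35.3] 7.43
blue 353 [ 0.6182 -0.2939  0.1068] top 0.1216 topmean [ 0.616  -0.2918  0.1201] [ 615.7 -290.8] [12.8 35.7] 8.45
side
frame 4862 [599.7  13.1] [261.3 173.2] 1.33 z 0.0592
tray 7906 [ 539.1 -303. ] [211.4 118.7] 8.32 z 0.0773
supply 810 [532.7 273.3] [ 85.4 118.7] 2.65 z 0.0544
fan 1077 [392.8 253.8] [ 37.7 118.1] 17.9 z 0.1187
red 701 [ 0.4624 -0.3149  0.1075] top 0.1222 topmean [ 0.4646 -0.3137  0.1212] [ 464.8 -313.3] [11.5 34.3] 7.94
yellow 608 [ 0.5613 -0.3004  0.1067] top 0.1222 topmean [ 0.5633 -0.3001  0.1211] [ 579.2 -302.5] [33.3 51.7] 80.0
green 642 [ 0.5118 -0.3077  0.107 ] top 0.1221 topmean [ 0.5138 -0.307   0.121 ] [ 513.7 -306.2] [11.9 34.2] 10.39
blue 556 [ 0.6105 -0.2927  0.1066] top 0.1223 topmean [ 0.6124 -0.2917  0.121 ] [ 612.5 -291.1] [11.8 35.3] 6.46
```

```bash
cat >> h.py <<'E'
import json
def plan(pos,jaw=None,claw=1.0,T=None,vmax=38.0):
    """print rows from T to pos with jaw direction yaw (deg, mod 180)"""
    T=tcp() if T is None else T; R=T[:3,:3]
    y=R[:,1]; cur=np.degrees(np.arctan2(y[1],y[0]))
    s=0
    if jaw is not None:
        d=(jaw-cur+90)%180-90   # world yaw change
        s=d if R[2,0]>0 else -d  # tool x down -> spin = -world yaw
    D=np.array(pos)-T[:3,3]
    n=int(max(1,np.ceil(np.linalg.norm(D)*1000/vmax),np.ceil(abs(s)/6.8)))
    # whole path: tool axes turn each row
    rows=[]
    for i in range(n):
        Ri=R@Ro.from_euler('x',s/n*i,degrees=True).as_matrix()
        t=Ri.T@(D/n)/0.4
        rows.append({"translation":[round(float(v),4) for v in t],"spin":round(s/n/180,5),"claw":claw})
    print('cur',T[:3,3].round(4),'jaw',round(cur,2),'n',n,'D',D.round(4),'spin deg',round(s,2))
    print(json.dumps(rows))
E
python3 - <<'E'
from h import *
p,C=grab('wrist'); print(np.array(p['mount']).round(3)); print(C.round(3)); print(tcp().round(3)); print(p['K'])
plan([0.5,-0.20,0.40],8.4)
E
```

```text
[[-0.001 -0.276  0.961 -0.161]
 [ 1.    -0.002  0.001 -0.001]
 [ 0.002  0.961  0.276 -0.077]
 [ 0.     0.     0.     1.   ]]
[[ 0.279 -0.923 -0.265  0.256]
 [-0.96  -0.268 -0.078 -0.601]
 [ 0.001  0.276 -0.961  0.384]
 [ 0.     0.     0.     1.   ]]
[[-0.     0.281 -0.96   0.183]
 [ 0.    -0.96  -0.281 -0.624]
 [-1.    -0.     0.     0.223]
 [ 0.     0.     0.     1.   ]]
[[342.04413315   0.         317.08874916]
 [  0.         342.04413315 239.4169835 ]
 [  0.           0.           1.        ]]
cur [ 0.1826 -0.6238  0.2225] jaw -73.68 n 15 D [0.3174 0.4238 0.1775] spin deg -82.08
[{"translation": [-0.0296, -0.0529, -0.0706], "spin": -0.0304, "claw": 1.0}, {"translation": [-0.0296, -0.046, -0.0753], "spin": -0.0304, "claw": 1.0}, {"translation": [-0.0296, -0.0386, -0.0794], "spin": -0.0304, "claw": 1.0}, {"translation": [-0.0296, -0.0308, -0.0827], "spin": -0.0304, "claw": 1.0}, {"translation": [-0.0296, -0.0228, -0.0853], "spin": -0.0304, "claw": 1.0}, {"translation": [-0.0296, -0.0146, -0.087], "spin": -0.0304, "claw": 1.0}, {"translation": [-0.0296, -0.0062, -0.088], "spin": -0.0304, "claw": 1.0}, {"translation": [-0.0296, 0.0022, -0.0882], "spin": -0.0304, "claw": 1.0}, {"translation": [-0.0296, 0.0106, -0.0876], "spin": -0.0304, "claw": 1.0}, {"translation": [-0.0296, 0.0189, -0.0862], "spin": -0.0304, "claw": 1.0}, {"translation": [-0.0296, 0.0271, -0.084], "spin": -0.0304, "claw": 1.0}, {"translation": [-0.0296, 0.035, -0.081], "spin": -0.0304, "claw": 1.0}, {"translation": [-0.0296, 0.0425, -0.0773], "spin": -0.0304, "claw": 1.0}, {"translation": [-0.0296, 0.0497, -0.0729], "spin": -0.0304, "claw": 1.0}, {"translation": [-0.0296, 0.0564, -0.0678], "spin": -0.0304, "claw": 1.0}]
```

Request:
{"name": "play_rows", "arguments": {"rows": [{"translation":[-0.0296,-0.0529,-0.0706],"spin":-0.038,"claw":0.4},{"translation":[-0.0296,-0.046,-0.0753],"spin":-0.038,"claw":0.4},{"translation":[-0.0296,-0.035,-0.081],"spin":-0.038,"claw":0.4},{"translation":[-0.0296,-0.025,-0.0845],"spin":-0.038,"claw":0.4},{"translation":[-0.0296,-0.0146,-0.087],"spin":-0.038,"claw":0.4},{"translation":[-0.0296,-0.004,-0.088],"spin":-0.038,"claw":0.4},{"translation":[-0.0296,0.0065,-0.088],"spin":-0.038,"claw":0.4},{"translation":[-0.0296,0.017,-0.0866],"spin":-0.038,"claw":0.4},{"translation":[-0.0296,0.0271,-0.084],"spin":-0.038,"claw":0.4},{"translation":[-0.0296,0.037,-0.08],"spin":-0.038,"claw":0.4},{"translation":[-0.0296,0.046,-0.075],"spin":-0.038,"claw":0.4},{"translation":[-0.0296,0.055,-0.069],"spin":-0.038,"claw":0.4}]}}

```text
clock: 2.95
eef_pos: [0.4364, -0.2829, 0.3655]
eef_rot: [31.4, 90.0, -49.8]
contact_force: [1.0, 0.0, 0.7]
grip_width: 0.4
```

Run:
```python
from h import *
plan([0.53,-0.12,0.33],5,0.4)
```

```text
cur [ 0.4364 -0.2829  0.3655] jaw 8.73 n 6 D [ 0.0936  0.1629 -0.0355] spin deg 3.73
[{"translation": [0.0148, 0.0489, -0.0612], "spin": 0.00345, "claw": 0.4}, {"translation": [0.0148, 0.0482, -0.0617], "spin": 0.00345, "claw": 0.4}, {"translation": [0.0148, 0.0475, -0.0622], "spin": 0.00345, "claw": 0.4}, {"translation": [0.0148, 0.0468, -0.0628], "spin": 0.00345, "claw": 0.4}, {"translation": [0.0148, 0.0462, -0.0633], "spin": 0.00345, "claw": 0.4}, {"translation": [0.0148, 0.0455, -0.0638], "spin": 0.00345, "claw": 0.4}]
```

Request:
{"name": "play_rows", "arguments": {"rows": [{"translation":[0.0148,0.0489,-0.0612],"spin":0.0035,"claw":0.4},{"translation":[0.0148,0.0482,-0.0617],"spin":0.0035,"claw":0.4},{"translation":[0.0148,0.0475,-0.0622],"spin":0.0035,"claw":0.4},{"translation":[0.0148,0.0468,-0.0628],"spin":0.0035,"claw":0.4},{"translation":[0.0148,0.0462,-0.0633],"spin":0.0035,"claw":0.4},{"translation":[0.0148,0.0455,-0.0638],"spin":0.0035,"claw":0.4},{"translation":[0,0,0],"spin":0,"claw":0.4},{"translation":[0,0,0],"spin":0,"claw":0.4}]}}

```text
clock: 3.62
eef_pos: [0.5308, -0.1201, 0.3288]
eef_rot: [-148.7, 90.0, 126.1]
contact_force: [0.4, -1.3, -0.3]
grip_width: 0.398
```

Run:
```python
from h import *
p,C=grab('wrist'); save(p,'w1.png'); fits(p,C)
np.savez('w1.npz',W=cloud(p,C),img=p['img'])
for q in ['red_mid','yellow_mid','green_mid','blue_mid','slot_red','slot_yellow','slot_green','slot_blue','frame','tray','supply','fan_mid','switch_tip']:
        r=eyes.landmark_of(p,q); print(q,[(round(d['conf'],2),w(C,d['location']).round(4).tolist()) for d in r[:2]])
```

```text
frame 14520 [602.3  14.6] [256.2 171.5] 0.58 z 0.059
tray 3257 [ 546.9 -301.1] [198.4 121.7] 8.03 z 0.0773
yellow 175 [ 0.5662 -0.2988  0.1213] top 0.1227 topmean [ 0.5662 -0.2988  0.1213] [ 566.3 -298.7] [ 9.8 32.1] 8.86
green 214 [ 0.5172 -0.3042  0.1201] top 0.1229 topmean [ 0.5167 -0.3044  0.1214] [ 516.7 -304.8] [10.  33.6] 8.36
red_mid []
yellow_mid []
green_mid [(0.74, [0.5152, -0.3044, 0.0664]), (0.44, [0.5516, -0.0134, 0.0611])]
blue_mid []
slot_red [(0.77, [0.5051, -0.0121, 0.061]), (0.48, [0.5464, -0.3003, -0.0039])]
slot_yellow []
slot_green [(0.86, [0.6015, -0.0113, 0.0615])]
slot_blue [(0.61, [0.6517, -0.0095, 0.0557])]
frame [(0.86, [0.5801, -0.0126, -0.001]), (0.61, [0.5154, -0.303, 0.0615])]
tray [(0.83, [0.5443, -0.3003, -0.0048]), (0.53, [0.3644, 0.015, -0.0011])]
supply [(0.69, [0.5796, -0.0106, -0.0035])]
fan_mid []
switch_tip []
```

View pics/w1.png

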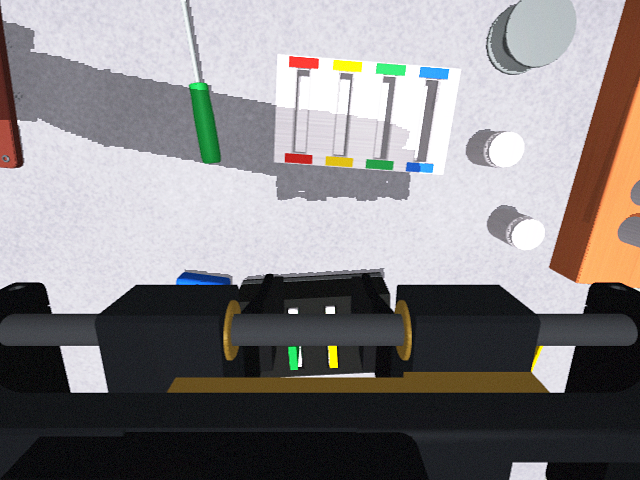

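The frame is seen clearly here (top face at pixels 275–460 × 55–173), with strips at both ends of each slot. I'll fit the strips and the face edges next.

Run:
```python
from h import *
d=np.load('w1.npz'); W=d['W']; img=d['img']
m=(abs(W[...,2]-.059)<.006)&(W[...,0]>.42)&(W[...,0]<.73)&(W[...,1]>-.14)&(W[...,1]<.12)
n,l,st,_=cv2.connectedComponentsWithStats(m.astype(np.uint8)); k=1+np.argmax(st[1:,4]); m=l==k
print('frame',st[k],rect(W[m]))
hsv=cv2.cvtColor(img,cv2.COLOR_RGB2HSV); H=hsv[...,0].astype(int); H=np.where(H<8,H+180,H)
mm=cv2.morphologyEx(m.astype(np.uint8),cv2.MORPH_CLOSE,np.ones((15,15)))>0
for nm,lo,hi in [('red',170,190),('yellow',18,32),('green',50,80),('blue',100,130)]:
    q=mm&(H>=lo)&(H<=hi)&(hsv[...,1]>100); P=W[q]; P=P[np.abs(P[:,2]-.059)<.006]
    a=P[P[:,1]>-.012];b=P[P[:,1]<-.012]
    print(nm,len(a),len(b),rect(a)[0],rect(a)[1],rect(b)[0],rect(b)[1],'mid',(np.array(rect(a)[0])+rect(b)[0])/2)
# slot holes: filled region minus top
hole=(mm)&(W[...,2]<.045)
n,l,st,ce=cv2.connectedComponentsWithStats(hole.astype(np.uint8))
for i in range(1,n):
    if st[i,4]>50: print(st[i],ce[i].round(1))
```

```text
frame [  274    54   187   121 14977] (array([578.5, -11.4]), array([210.6, 120.5]), 0.61)
red 312 248 [502.3  41.1] [33.4 11.2] [503.4 -65.8] [32.5 11.1] mid [502.85 -12.35]
yellow 298 250 [552.3  41.5] [32.7 10.9] [553.5 -65.3] [33.1 11.1] mid [552.9 -11.9]
green 307 239 [602.4  42.3] [33.3 11.2] [603.3 -64.8] [33.1 10.7] mid [602.85 -11.25]
blue 298 240 [652.3  42.6] [33.7 11.1] [653.1 -64.2] [32.6 11. ] mid [652.7 -10.8]
[294  71  16  82 962] [301.5 111.4]
[334  75  19  81 952] [342.7 114.5]
[374  78  20  81 847] [383.8 117.7]
[415  82  21  80 756] [424.7 120.9]
```

Run:
```python
from h import *
plan([0.53,-0.41,0.32],8.4,0.4,vmax=41)
```

```text
cur [ 0.5303 -0.1221  0.3291] jaw 4.61 n 8 D [-0.0003 -0.2879 -0.0091] spin deg -3.79
[{"translation": [0.0029, -0.0073, 0.0897], "spin": -0.00263, "claw": 0.4}, {"translation": [0.0029, -0.0081, 0.0896], "spin": -0.00263, "claw": 0.4}, {"translation": [0.0029, -0.0088, 0.0895], "spin": -0.00263, "claw": 0.4}, {"translation": [0.0029, -0.0095, 0.0894], "spin": -0.00263, "claw": 0.4}, {"translation": [0.0029, -0.0103, 0.0894], "spin": -0.00263, "claw": 0.4}, {"translation": [0.0029, -0.011, 0.0893], "spin": -0.00263, "claw": 0.4}, {"translation": [0.0029, -0.0118, 0.0892], "spin": -0.00263, "claw": 0.4}, {"translation": [0.0029, -0.0125, 0.0891], "spin": -0.00263, "claw": 0.4}]
```

Request:
{"name": "play_rows", "arguments": {"rows": [{"translation":[0.0029,-0.0073,0.0897],"spin":-0.0026,"claw":0.4},{"translation":[0.0029,-0.0081,0.0896],"spin":-0.0026,"claw":0.4},{"translation":[0.0029,-0.0088,0.0895],"spin":-0.0026,"claw":0.4},{"translation":[0.0029,-0.0095,0.0894],"spin":-0.0026,"claw":0.4},{"translation":[0.0029,-0.0103,0.0894],"spin":-0.0026,"claw":0.4},{"translation":[0.0029,-0.011,0.0893],"spin":-0.0026,"claw":0.4},{"translation":[0.0029,-0.0118,0.0892],"spin":-0.0026,"claw":0.4},{"translation":[0.0029,-0.0125,0.0891],"spin":-0.0026,"claw":0.4},{"claw":0.4},{"claw":0.4},{"claw":0.4},{"claw":0.4}]}}

```text
invalid input at $.rows[8]: expected keys translation, spin, claw
```

Run:
```python
from h import *
print(tcp()[:3,3]); p,C=grab('wrist'); save(p,'w2.png'); fits(p,C)
print(tcp()[:3,3])
```

```text
[ 0.53031107 -0.12214997  0.32913066]
frame 14532 [602.  -11.7] [255.4 119.1] 0.59 z 0.059
tray 3247 [ 546.8 -301.4] [199.7 122.3] 8.39 z 0.0773
yellow 160 [ 0.5663 -0.3     0.1213] top 0.1225 topmean [ 0.5663 -0.3     0.1213] [ 566.3 -300.4] [ 9.9 28.3] 6.63
green 198 [ 0.5172 -0.3055  0.1201] top 0.1225 topmean [ 0.5168 -0.3057  0.1212] [ 516.8 -305.9] [10.  32.3] 8.17
[ 0.53033263 -0.12208908  0.32916193]
```

View pics/w2.png

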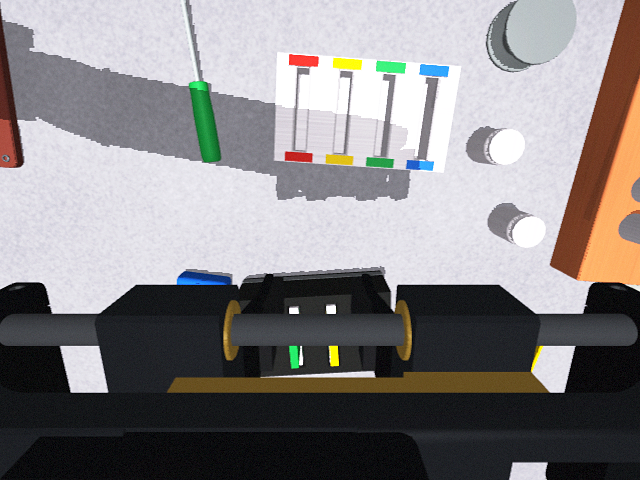

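```bash
cat >> h.py <<'E'
def strips(p,C):
    W=cloud(p,C); img=p['img']
    m=(abs(W[...,2]-.059)<.006)&(W[...,0]>.42)&(W[...,0]<.73)&(W[...,1]>-.14)&(W[...,1]<.12)
    n,l,st,_=cv2.connectedComponentsWithStats(m.astype(np.uint8)); k=1+np.argmax(st[1:,4]); m=l==k
    print('frame',st[k],rect(W[m]))
    hsv=cv2.cvtColor(img,cv2.COLOR_RGB2HSV); H=hsv[...,0].astype(int); H=np.where(H<8,H+180,H)
    mm=cv2.morphologyEx(m.astype(np.uint8),cv2.MORPH_CLOSE,np.ones((15,15)))>0
    for nm,lo,hi in [('red',170,190),('yellow',18,32),('green',50,80),('blue',100,130)]:
        q=mm&(H>=lo)&(H<=hi)&(hsv[...,1]>100); P=W[q]; P=P[np.abs(P[:,2]-.059)<.006]
        a=P[P[:,1]>-.012];b=P[P[:,1]<-.012]
        if len(a)>40 and len(b)>40: print(nm,'mid',(np.array(rect(a)[0])+rect(b)[0])/2)
E
python3 - <<'E'
from h import *
p,C=grab('wrist'); strips(p,C)
E
```

```text
frame [  275    53   186   120 15029] (array([578.5, -11.5]), array([210.4, 120.3]), 0.64)
red mid [503.15 -12.3 ]
yellow mid [552.95 -11.8 ]
green mid [602.75 -11.25]
blue mid [652.65 -10.75]
```

Request:
{"name": "play_rows", "arguments": {"rows": [{"translation":[0.0029,-0.0073,0.0897],"spin":-0.0026,"claw":0.4},{"translation":[0.0029,-0.0081,0.0896],"spin":-0.0026,"claw":0.4},{"translation":[0.0029,-0.0088,0.0895],"spin":-0.0026,"claw":0.4},{"translation":[0.0029,-0.0095,0.0894],"spin":-0.0026,"claw":0.4},{"translation":[0.0029,-0.0103,0.0894],"spin":-0.0026,"claw":0.4},{"translation":[0.0029,-0.011,0.0893],"spin":-0.0026,"claw":0.4},{"translation":[0.0029,-0.0118,0.0892],"spin":-0.0026,"claw":0.4},{"translation":[0.0029,-0.0125,0.0891],"spin":-0.0026,"claw":0.4},{"translation":[0,0,0],"spin":0,"claw":0.4},{"translation":[0,0,0],"spin":0,"claw":0.4},{"translation":[0,0,0],"spin":0,"claw":0.4},{"translation":[0,0,0],"spin":0,"claw":0.4}]}}

```text
clock: 5.42
eef_pos: [0.5306, -0.4085, 0.3201]
eef_rot: [119.5, 90.0, 37.9]
contact_force: [0.7, 0.7, -0.6]
grip_width: 0.398
```

Run:
```python
from h import *
print(tcp()[:3,3]); p,C=grab('wrist'); save(p,'w3.png'); fits(p,C)
print(tcp()[:3,3])
```

```text
[ 0.53064181 -0.40850564  0.32014813]
tray 18055 [ 542.6 -302. ] [209.6 119.2] 8.33 z 0.0769
red 506 [ 0.4689 -0.3126  0.1162] top 0.1223 topmean [ 0.4676 -0.3123  0.1209] [ 467.7 -312.6] [10.2 33.8] 8.07
yellow 504 [ 0.5651 -0.299   0.1159] top 0.1223 topmean [ 0.5664 -0.2985  0.121 ] [ 566.5 -298.8] [10.2 33.2] 8.12
green 365 [ 0.5168 -0.3054  0.1207] top 0.1225 topmean [ 0.5167 -0.3053  0.1209] [ 516.8 -305.5] [ 9. 34.] 8.19
blue 618 [ 0.6138 -0.2918  0.1125] top 0.1222 topmean [ 0.6159 -0.2913  0.1208] [ 615.7 -291.5] [10.6 33.6] 8.76
[ 0.5306442  -0.40844907  0.32031904]
```

View pics/w3.png

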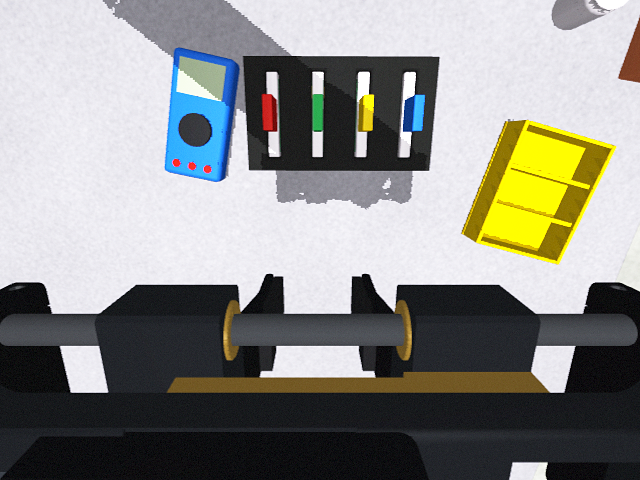

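The wrist view shows all four tabs clear (red 268,112; green 318,112; yellow 366,113; blue 413,113). Blue goes first.

```bash
cat >> h.py <<'E'
def chain(wps,T=None):
    """wps: list of (pos,jaw,claw,vmax)"""
    T=tcp() if T is None else T.copy(); out=[]
    c0=np.degrees(np.arctan2(T[1,1],T[0,1]));print('start',T[:3,3].round(4),'jaw',c0.round(2))
    for pos,jaw,claw,vmax in wps:
        R=T[:3,:3]; cur=np.degrees(np.arctan2(R[1,1],R[0,1]))
        s=0 if jaw is None else -((jaw-cur+90)%180-90)
        D=np.array(pos)-T[:3,3]
        n=int(max(1,np.ceil(np.linalg.norm(D)*1000/vmax-.02),np.ceil(abs(s)/6.9)))
        for i in range(n):
            Ri=R@Ro.from_euler('x',s/n*i,degrees=True).as_matrix()
            t=Ri.T@(D/n)/0.4
            out.append('{"translation":[%s],"spin":%.4f,"claw":%s}'%(','.join('%.4f'%v for v in t),s/n/180,claw))
        T=T.copy(); T[:3,3]=pos; T[:3,:3]=R@Ro.from_euler('x',s,degrees=True).as_matrix()
    print(len(out)); print(',\n'.join(out))
E
python3 - <<'E'
from h import *
chain([([.6158,-.2914,.16],8.3,.4,41),([.6158,-.2914,.082],None,.4,27),([.6158,-.2914,.082],None,0,27)])
E
```

```text
start [ 0.5306 -0.4084  0.3203] jaw 8.48
10
{"translation":[0.0668,0.0422,-0.0430],"spin":0.0002,"claw":0.4},
{"translation":[0.0668,0.0422,-0.0430],"spin":0.0002,"claw":0.4},
{"translation":[0.0668,0.0422,-0.0430],"spin":0.0002,"claw":0.4},
{"translation":[0.0668,0.0422,-0.0431],"spin":0.0002,"claw":0.4},
{"translation":[0.0668,0.0421,-0.0431],"spin":0.0002,"claw":0.4},
{"translation":[0.0668,0.0421,-0.0431],"spin":0.0002,"claw":0.4},
{"translation":[0.0650,-0.0000,0.0000],"spin":0.0000,"claw":0.4},
{"translation":[0.0650,-0.0000,0.0000],"spin":0.0000,"claw":0.4},
{"translation":[0.0650,-0.0000,0.0000],"spin":0.0000,"claw":0.4},
{"translation":[0.0000,0.0000,0.0000],"spin":0.0000,"claw":0}
```

Request:
{"name": "play_rows", "arguments": {"rows": [{"translation":[0.0668,0.0422,-0.043],"spin":0.0002,"claw":0.4},{"translation":[0.0668,0.0422,-0.043],"spin":0.0002,"claw":0.4},{"translation":[0.0668,0.0422,-0.043],"spin":0.0002,"claw":0.4},{"translation":[0.0668,0.0422,-0.0431],"spin":0.0002,"claw":0.4},{"translation":[0.0668,0.0421,-0.0431],"spin":0.0002,"claw":0.4},{"translation":[0.0668,0.0421,-0.0431],"spin":0.0002,"claw":0.4},{"translation":[0,0,0],"spin":0,"claw":0.4},{"translation":[0,0,0],"spin":0,"claw":0.4},{"translation":[0,0,0],"spin":0,"claw":0.4}]}}

```text
clock: 6.22
eef_pos: [0.6155, -0.2932, 0.1606]
eef_rot: [30.9, 89.9, -50.9]
contact_force: [0.5, 0.6, 0.1]
grip_width: 0.397
```

Run:
```python
from h import *
chain([([.6158,-.2914,.16],8.3,.4,41),([.6158,-.2914,.082],None,.4,27),([.6158,-.2914,.082],None,0,27)])
```

```text
start [ 0.6155 -0.2932  0.1606] jaw 8.19
5
{"translation":[0.0014,0.0015,-0.0043],"spin":-0.0006,"claw":0.4},
{"translation":[0.0650,-0.0000,-0.0001],"spin":0.0000,"claw":0.4},
{"translation":[0.0650,-0.0000,-0.0001],"spin":0.0000,"claw":0.4},
{"translation":[0.0650,-0.0000,-0.0001],"spin":0.0000,"claw":0.4},
{"translation":[0.0000,0.0000,0.0000],"spin":0.0000,"claw":0}
```

Request:
{"name": "play_rows", "arguments": {"rows": [{"translation":[0.0014,0.0015,-0.0043],"spin":-0.0006,"claw":0.4},{"translation":[0.065,0,0],"spin":0,"claw":0.4},{"translation":[0.065,0,0],"spin":0,"claw":0.4},{"translation":[0.065,0,0],"spin":0,"claw":0.4},{"translation":[0,0,0],"spin":0,"claw":0.4},{"translation":[0,0,0],"spin":0,"claw":0.4},{"translation":[0,0,0],"spin":0,"claw":0},{"translation":[0,0,0],"spin":0,"claw":0},{"translation":[0,0,0],"spin":0,"claw":0},{"translation":[0,0,0],"spin":0,"claw":0},{"translation":[0,0,0],"spin":0,"claw":0},{"translation":[0,0,0],"spin":0,"claw":0}]}}

```text
clock: 7.22
eef_pos: [0.6157, -0.2915, 0.0813]
eef_rot: [49.6, 90.0, -32.1]
contact_force: [-0.7, -0.9, 1.6]
grip_width: 0.114
```

Run:
```python
from h import *
T=tcp(); x,y,z=T[:3,3]
chain([([x,y,.225],None,0,30),([.6527,-.0108,.225],.6,0,38)])
print(monitor.get_obs()['contact_force'])
```

```text
start [ 0.6157 -0.2915  0.0813] jaw 8.25
13
{"translation":[-0.0719,0.0000,0.0000],"spin":0.0000,"claw":0},
{"translation":[-0.0719,0.0000,0.0000],"spin":0.0000,"claw":0},
{"translation":[-0.0719,0.0000,0.0000],"spin":0.0000,"claw":0},
{"translation":[-0.0719,0.0000,0.0000],"spin":0.0000,"claw":0},
{"translation":[-0.0719,0.0000,0.0000],"spin":0.0000,"claw":0},
{"translation":[-0.0000,0.0240,-0.0852],"spin":0.0053,"claw":0},
{"translation":[-0.0000,0.0226,-0.0855],"spin":0.0053,"claw":0},
{"translation":[-0.0000,0.0212,-0.0859],"spin":0.0053,"claw":0},
{"translation":[-0.0000,0.0197,-0.0863],"spin":0.0053,"claw":0},
{"translation":[-0.0000,0.0183,-0.0866],"spin":0.0053,"claw":0},
{"translation":[-0.0000,0.0168,-0.0869],"spin":0.0053,"claw":0},
{"translation":[-0.0000,0.0154,-0.0871],"spin":0.0053,"claw":0},
{"translation":[-0.0000,0.0139,-0.0874],"spin":0.0053,"claw":0}
[-0.68466636 -0.87874097  1.59387602]
```

Request:
{"name": "play_rows", "arguments": {"rows": [{"translation":[-0.045,0,0],"spin":0,"claw":0},{"translation":[-0.0785,0,0],"spin":0,"claw":0},{"translation":[-0.0785,0,0],"spin":0,"claw":0},{"translation":[-0.0785,0,0],"spin":0,"claw":0},{"translation":[-0.0785,0,0],"spin":0,"claw":0},{"translation":[0,0,0],"spin":0,"claw":0},{"translation":[0,0.024,-0.0852],"spin":0.0053,"claw":0},{"translation":[0,0.0226,-0.0855],"spin":0.0053,"claw":0},{"translation":[0,0.0212,-0.0859],"spin":0.0053,"claw":0},{"translation":[0,0.0197,-0.0863],"spin":0.0053,"claw":0},{"translation":[0,0.0183,-0.0866],"spin":0.0053,"claw":0},{"translation":[0,0.0168,-0.0869],"spin":0.0053,"claw":0}]}}

```text
clock: 8.22
eef_pos: [0.6431, -0.0791, 0.2243]
eef_rot: [-84.7, 90.0, -172.2]
contact_force: [0.3, 0.8, -1.6]
grip_width: 0.114
```

Request:
{"name": "play_rows", "arguments": {"rows": [{"translation":[0,0.0154,-0.0871],"spin":0.0053,"claw":0},{"translation":[0,0.0139,-0.0874],"spin":0.0053,"claw":0},{"translation":[0,0,0],"spin":0,"claw":0},{"translation":[0,0,0],"spin":0,"claw":0},{"translation":[0,0,0],"spin":0,"claw":0},{"translation":[0,0,0],"spin":0,"claw":0}]}}

```text
clock: 8.72
eef_pos: [0.6524, -0.0124, 0.2242]
eef_rot: [-32.3, 89.9, -121.8]
contact_force: [-0.2, -0.5, -1.1]
grip_width: 0.114
```

Run:
```python
from h import *
p,C=grab('wrist'); save(p,'w4.png')
p,C=grab('scene'); save(p,'s4.png')
chain([([.6527,-.0108,.225],.6,0,38),([.6527,-.0108,.137],None,0,22),([.6527,-.0108,.089],None,0,12)])
```

```text
start [ 0.6524 -0.0124  0.2244] jaw 0.49
9
{"translation":[-0.0016,0.0007,-0.0041],"spin":-0.0006,"claw":0},
{"translation":[0.0550,0.0000,-0.0000],"spin":0.0000,"claw":0},
{"translation":[0.0550,0.0000,-0.0000],"spin":0.0000,"claw":0},
{"translation":[0.0550,0.0000,-0.0000],"spin":0.0000,"claw":0},
{"translation":[0.0550,0.0000,-0.0000],"spin":0.0000,"claw":0},
{"translation":[0.0300,0.0000,-0.0000],"spin":0.0000,"claw":0},
{"translation":[0.0300,0.0000,-0.0000],"spin":0.0000,"claw":0},
{"translation":[0.0300,0.0000,-0.0000],"spin":0.0000,"claw":0},
{"translation":[0.0300,0.0000,-0.0000],"spin":0.0000,"claw":0}
```

View pics/w4.png

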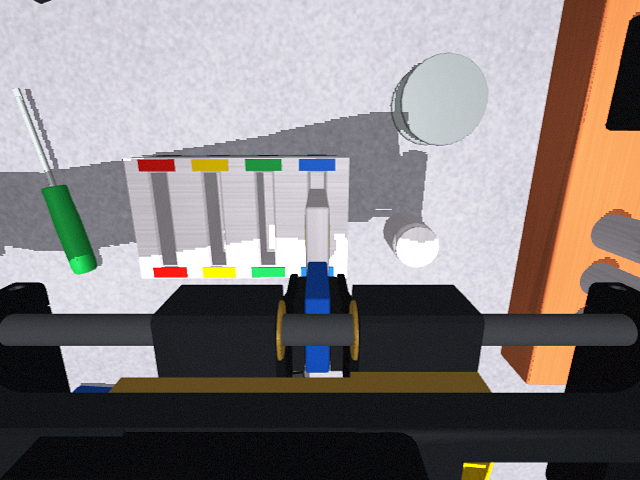

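View pics/s4.png

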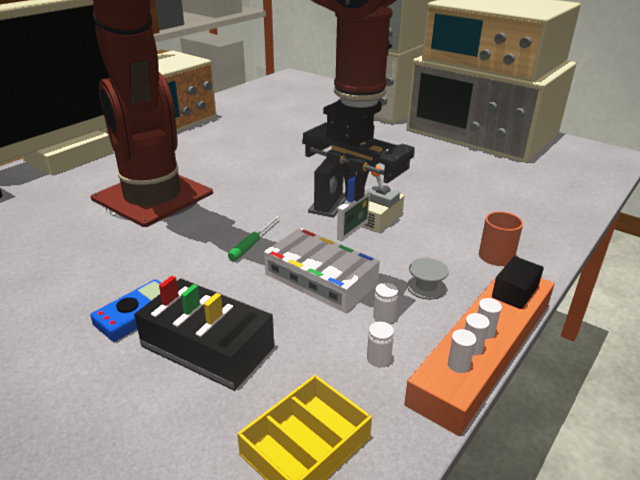

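The wrist view shows the blue card in the grip over the blue slot (317,200), aligned with it. Going down now.

Request:
{"name": "play_rows", "arguments": {"rows": [{"translation":[-0.0016,0.0007,-0.0041],"spin":-0.0006,"claw":0},{"translation":[0.055,0,0],"spin":0,"claw":0},{"translation":[0.055,0,0],"spin":0,"claw":0},{"translation":[0.055,0,0],"spin":0,"claw":0},{"translation":[0.055,0,0],"spin":0,"claw":0},{"translation":[0,0,0],"spin":0,"claw":0},{"translation":[0,0,0],"spin":0,"claw":0}]}}

```text
clock: 9.4
eef_pos: [0.6523, -0.0095, 0.1367]
eef_rot: [-95.6, 89.9, 175.1]
contact_force: [0.6, -0.2, -0.5]
grip_width: 0.111
```

Request:
{"name": "play_rows", "arguments": {"rows": [{"translation":[0.025,0,0],"spin":0,"claw":0},{"translation":[0.025,0,0],"spin":0,"claw":0},{"translation":[0,0,0],"spin":0,"claw":0}]}}

```text
clock: 9.65
eef_pos: [0.6584, -0.0087, 0.1243]
eef_rot: [88.6, 89.2, -0.7]
contact_force: [3.0, -0.2, 19.8]
grip_width: 0.129
```

Request:
{"name": "play_rows", "arguments": {"rows": [{"translation":[-0.05,0,0],"spin":0,"claw":0},{"translation":[-0.06,0,0],"spin":0,"claw":0},{"translation":[0,0,0],"spin":0,"claw":0},{"translation":[0,0,0],"spin":0,"claw":0}]}}

```text
clock: 9.98
eef_pos: [0.6543, -0.0088, 0.1641]
eef_rot: [87.2, 89.7, -2.1]
contact_force: [-0.7, -0.3, -2.1]
grip_width: 0.132
```

```bash
python3 - <<'E'
from h import *
p,C=grab('wrist'); save(p,'w5.png'); strips(p,C)
p,C=grab('scene'); save(p,'s5.png')
p,C=grab('side'); save(p,'d5.png')
print(tcp()[:3,3])
E
python3 -c "
import cv2
a=cv2.imread('pics/s5.png')[180:330,230:430]; b=cv2.imread('pics/d5.png')[130:330,230:430]
cv2.imwrite('pics/c5.png',cv2.hconcat([cv2.resize(a,(400,300)),cv2.resize(b,(300,300))]))"
```

```text
frame [   78   166   276   143 24911] (array([577.5, -11. ]), array([211.1, 120. ]), 0.71)
red mid [502.45 -11.5 ]
[ 0.65238965 -0.00915629  0.1606523 ]
```

View pics/w5.png

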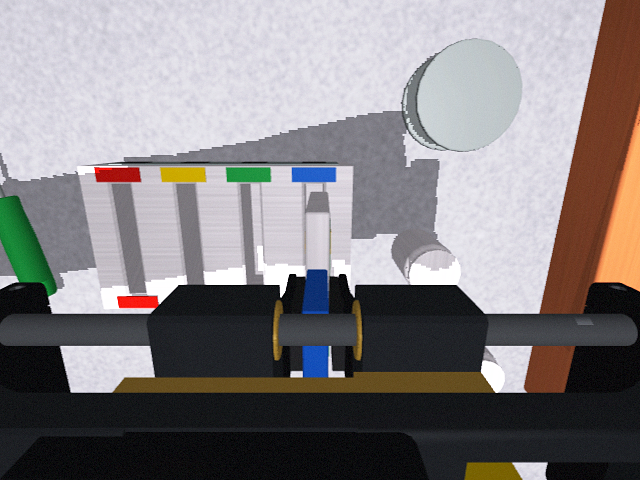

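View pics/c5.png

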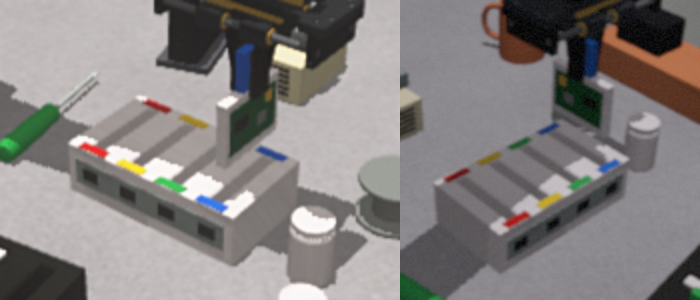

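```bash
cat >> h.py <<'E'
def held(p,C,T):
    # points near the tool between the jaws, beyond +y side: slab top face and end
    W=cloud(p,C); Q=(W-T[:3,3])@T[:3,:3]   # tool coords
    m=(abs(Q[...,1])<.03)&(Q[...,2]<-.018)&(Q[...,2]>-.075)&(Q[...,0]>-.03)&(Q[...,0]<.09)
    P=Q[m]; return P
E
python3 - <<'E'
from h import *
T=tcp(); p,C=grab('wrist'); P=held(p,C,T); print(T.round(3).tolist())
print(len(P))
h,e=np.histogram(P[:,0],bins=30); print([(round(a,3),int(b)) for a,b in zip(e,h)])
for z0 in np.arange(-.07,-.018,.005):
    q=P[(P[:,2]>z0)&(P[:,2]<z0+.005)]
    if len(q): print(z0.round(3),len(q),'x',q[:,0].min().round(4),np.median(q[:,0]).round(4),'y',np.percentile(q[:,1],[1,50,99]).round(4))
E
```

```text
[[-0.001, 1.0, 0.013, 0.652], [-0.0, 0.013, -1.0, -0.009], [-1.0, -0.001, 0.0, 0.161], [0.0, 0.0, 0.0, 1.0]]
1820
[(np.float64(-0.007), 768), (np.float64(-0.004), 606), (np.float64(-0.002), 26), (np.float64(0.0), 20), (np.float64(0.003), 54), (np.float64(0.005), 27), (np.float64(0.008), 17), (np.float64(0.01), 21), (np.float64(0.012), 20), (np.float64(0.015), 17), (np.float64(0.017), 17), (np.float64(0.019), 14), (np.float64(0.022), 18), (np.float64(0.024), 16), (np.float64(0.026), 11), (np.float64(0.029), 15), (np.float64(0.031), 18), (np.float64(0.034), 11), (np.float64(0.036), 10), (np.float64(0.038), 17), (np.float64(0.041), 5), (np.float64(0.043), 16), (np.float64(0.045), 7), (np.float64(0.048), 14), (np.float64(0.05), 14), (np.float64(0.052), 6), (np.float64(0.055), 15), (np.float64(0.057), 2), (np.float64(0.059), 15), (np.float64(0.062), 3)]
-0.05 172 x -0.0051 0.0158 y [-0.0034  0.0013  0.006 ]
-0.045 519 x -0.0066 -0.0029 y [-0.005   0.0012  0.0072]
-0.04 265 x -0.006 -0.0043 y [-0.005   0.0011  0.0072]
-0.035 261 x -0.0062 -0.0044 y [-0.0051  0.0007  0.0072]
-0.03 262 x -0.006 -0.0044 y [-0.0052  0.0007  0.0072]
-0.025 244 x -0.0057 -0.0044 y [-0.0052  0.0011  0.0073]
-0.02 97 x -0.0057 -0.0045 y [-0.0047  0.0011  0.0073]
```

```bash
cat >> h.py <<'E'
def tilt(P):
    e=P[(P[:,2]<-.040)]
    for x0 in np.arange(-.006,.07,.008):
        q=e[(e[:,0]>x0)&(e[:,0]<x0+.008)]
        if len(q)>5: print(x0.round(3),len(q),'y',q[:,1].min().round(4),q[:,1].max().round(4),'mid',((q[:,1].min()+q[:,1].max())/2).round(4),'z',q[:,2].min().round(4),np.median(q[:,2]).round(4))
    t=P[(P[:,0]<-.002)&(P[:,2]>-.043)]; print('slabtop x med',np.median(t[:,0]).round(4),'slope xz',np.polyfit(t[:,2],t[:,0],1)[0].round(3),'slope xy',np.polyfit(t[:,1],t[:,0],1)[0].round(3))
E
python3 - <<'E'
from h import *
T=tcp(); p,C=grab('wrist'); P=held(p,C,T); tilt(P)
E
```

```text
-0.006 320 y -0.005 0.0068 mid 0.0009 z -0.0453 -0.0431
0.002 72 y -0.0049 0.0068 mid 0.0009 z -0.0453 -0.045
0.01 63 y -0.0045 0.007 mid 0.0013 z -0.0453 -0.045
0.018 59 y -0.0047 0.0072 mid 0.0013 z -0.0453 -0.045
0.026 43 y -0.0039 0.0069 mid 0.0015 z -0.0452 -0.045
0.034 42 y -0.0045 0.0072 mid 0.0013 z -0.0452 -0.0449
0.042 38 y -0.0042 0.0074 mid 0.0016 z -0.0451 -0.0449
0.05 35 y -0.0037 0.0076 mid 0.0019 z -0.0452 -0.0449
0.058 19 y -0.0032 0.0078 mid 0.0023 z -0.045 -0.0449
slabtop x med -0.0044 slope xz -0.005 slope xy -0.034
```

```bash
cat >> h.py <<'E'
def far(p,C):
    W=cloud(p,C); img=p['img']; hsv=cv2.cvtColor(img,cv2.COLOR_RGB2HSV); H=hsv[...,0].astype(int); H=np.where(H<8,H+180,H)
    m=(abs(W[...,2]-.059)<.006)&(W[...,0]>.42)&(W[...,0]<.73)&(W[...,1]>-.14)&(W[...,1]<.12)
    X=[];Y=[]
    for i,(nm,lo,hi) in enumerate([('red',170,190),('yellow',18,32),('green',50,80),('blue',100,130)]):
        for s in (1,-1):
            P=W[m&(H>=lo)&(H<=hi)&(hsv[...,1]>100)&(s*(W[...,1]+.011)>.03)]
            if len(P)>60: print(nm,s,len(P),*rect(P), 'z',np.median(P[:,2]).round(4))
E
python3 - <<'E'
from h import *
T=tcp(); p,C=grab('wrist'); far(p,C)
E
```

```text
red 1 672 [502.   41.5] [34.6 11.5] 0.65 z 0.0598
red -1 496 [503.3 -65.3] [35.1 12. ] 1.14 z 0.06
yellow 1 696 [552.1  42. ] [34.4 11.6] 0.68 z 0.0597
green 1 617 [601.8  42.7] [34.   9.9] 0.67 z 0.0599
blue 1 650 [652.1  42.9] [33.4 10.7] 0.66 z 0.0599
```

Request:
{"name": "play_rows", "arguments": {"rows": [{"translation":[0.038,-0.005,0.0035],"spin":0,"claw":0},{"translation":[0.037,0,0],"spin":0,"claw":0},{"translation":[0,0,0],"spin":0,"claw":0},{"translation":[0,0,0],"spin":0,"claw":0}]}}

```text
clock: 10.62
eef_pos: [0.65, -0.0105, 0.1302]
eef_rot: [-96.8, 89.9, 173.9]
contact_force: [0.4, -0.3, -1.0]
grip_width: 0.134
```

Run:
```python
from h import *
T=tcp(); p,C=grab('wrist'); P=held(p,C,T); print(T[:3,3].round(4)); tilt(P); far(p,C); save(p,'w6.png')
```

```text
[ 0.65   -0.0105  0.1302]
-0.006 321 y -0.005 0.0068 mid 0.0009 z -0.0453 -0.0431
0.002 75 y -0.0048 0.0067 mid 0.001 z -0.0453 -0.045
0.01 58 y -0.0044 0.007 mid 0.0013 z -0.0453 -0.045
0.018 55 y -0.0047 0.0073 mid 0.0013 z -0.0453 -0.045
0.026 48 y -0.0045 0.0069 mid 0.0012 z -0.0451 -0.0449
0.034 40 y -0.004 0.0072 mid 0.0016 z -0.0452 -0.045
0.042 39 y -0.0042 0.0075 mid 0.0016 z -0.0451 -0.0449
0.05 34 y -0.0037 0.0077 mid 0.002 z -0.0452 -0.0449
0.058 20 y -0.0032 0.0078 mid 0.0023 z -0.0451 -0.0449
0.066 2473 y -0.03 0.03 mid 0.0 z -0.0602 -0.0514
slabtop x med -0.0044 slope xz -0.002 slope xy -0.013
red 1 841 [502.2  41.4] [35.1 11.1] 0.62 z 0.0598
yellow 1 842 [552.1  42. ] [34.6 11.1] 1.09 z 0.0598
green 1 799 [601.9  42.9] [33.8 10.2] 0.55 z 0.0598
blue 1 831 [652.2  43.1] [33.1 10.8] 0.57 z 0.0598
```

View pics/w6.png

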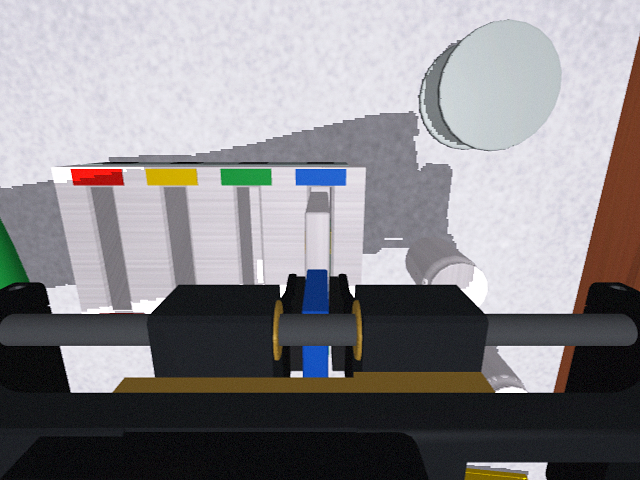

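Request:
{"name": "play_rows", "arguments": {"rows": [{"translation":[0.015,0.001,0],"spin":0,"claw":0},{"translation":[0.0125,0,0],"spin":0,"claw":0},{"translation":[0,0,0],"spin":0,"claw":0}]}}

```text
clock: 10.92
eef_pos: [0.6508, -0.0104, 0.1193]
eef_rot: [-90.4, 89.9, -179.7]
contact_force: [-0.1, -1.1, -1.5]
grip_width: 0.132
```

Request:
{"name": "play_rows", "arguments": {"rows": [{"translation":[0.025,0,0],"spin":0,"claw":0},{"translation":[0.025,0,0],"spin":0,"claw":0},{"translation":[0.025,0,0],"spin":0,"claw":0},{"translation":[0,0,0],"spin":0,"claw":0}]}}

```text
clock: 11.25
eef_pos: [0.6502, -0.0105, 0.0873]
eef_rot: [-95.5, 89.9, 175.2]
contact_force: [1.3, -0.4, -2.3]
grip_width: 0.131
```

Request:
{"name": "play_rows", "arguments": {"rows": [{"translation":[0.012,0,0],"spin":0,"claw":0},{"translation":[0.008,0,0],"spin":0,"claw":0},{"translation":[0,0,0],"spin":0,"claw":0},{"translation":[0,0,0],"spin":0,"claw":0.35},{"translation":[0,0,0],"spin":0,"claw":0.35},{"translation":[0,0,0],"spin":0,"claw":0.35},{"translation":[0,0,0],"spin":0,"claw":0.35}]}}

```text
clock: 11.83
eef_pos: [0.6515, -0.0104, 0.0827]
eef_rot: [86.2, 90.0, -3.0]
contact_force: [0.1, -0.7, 0.0]
grip_width: 0.32
```

Run:
```python
from h import *
T=tcp(); x,y,z=T[:3,3]
chain([([x,y,.21],None,.4,38),([.5665,-.2987,.21],8.3,.4,40)])
```

```text
start [ 0.6515 -0.0104  0.0827] jaw 0.73
12
{"translation":[-0.0796,0.0001,0.0000],"spin":0.0000,"claw":0.4},
{"translation":[-0.0796,0.0001,0.0000],"spin":0.0000,"claw":0.4},
{"translation":[-0.0796,0.0001,0.0000],"spin":0.0000,"claw":0.4},
{"translation":[-0.0796,0.0001,0.0000],"spin":0.0000,"claw":0.4},
{"translation":[-0.0000,-0.0277,0.0898],"spin":-0.0053,"claw":0.4},
{"translation":[-0.0000,-0.0292,0.0893],"spin":-0.0053,"claw":0.4},
{"translation":[-0.0000,-0.0306,0.0888],"spin":-0.0053,"claw":0.4},
{"translation":[-0.0000,-0.0321,0.0883],"spin":-0.0053,"claw":0.4},
{"translation":[-0.0000,-0.0336,0.0877],"spin":-0.0053,"claw":0.4},
{"translation":[-0.0000,-0.0350,0.0872],"spin":-0.0053,"claw":0.4},
{"translation":[-0.0000,-0.0364,0.0866],"spin":-0.0053,"claw":0.4},
{"translation":[-0.0000,-0.0379,0.0860],"spin":-0.0053,"claw":0.4}
```

Request:
{"name": "play_rows", "arguments": {"rows": [{"translation":[-0.0796,0,0],"spin":0,"claw":0.4},{"translation":[-0.0796,0,0],"spin":0,"claw":0.4},{"translation":[-0.0796,0,0],"spin":0,"claw":0.4},{"translation":[-0.0796,0,0],"spin":0,"claw":0.4},{"translation":[0,-0.0277,0.0898],"spin":-0.0053,"claw":0.4},{"translation":[0,-0.0292,0.0893],"spin":-0.0053,"claw":0.4},{"translation":[0,-0.0306,0.0888],"spin":-0.0053,"claw":0.4},{"translation":[0,-0.0321,0.0883],"spin":-0.0053,"claw":0.4},{"translation":[0,-0.0336,0.0877],"spin":-0.0053,"claw":0.4},{"translation":[0,-0.035,0.0872],"spin":-0.0053,"claw":0.4},{"translation":[0,-0.0364,0.0866],"spin":-0.0053,"claw":0.4},{"translation":[0,-0.0379,0.086],"spin":-0.0053,"claw":0.4}]}}

```text
clock: 12.83
eef_pos: [0.5656, -0.3006, 0.2101]
eef_rot: [45.7, 90.0, -35.9]
contact_force: [0.4, -0.3, -0.5]
grip_width: 0.399
```

```bash
cat >> h.py <<'E'
def tabs(p,C,y0=-.06,y1=.04):
    W=cloud(p,C); hsv=cv2.cvtColor(p['img'],cv2.COLOR_RGB2HSV); H=hsv[...,0].astype(int); H=np.where(H<8,H+180,H)
    m=(W[...,2]>.09)&(W[...,2]<.15)&(W[...,0]>.44)&(W[...,0]<.7)&(W[...,1]>y0)&(W[...,1]<y1)
    for nm,lo,hi in [('red',170,190),('yellow',18,32),('green',50,80),('blue',100,130)]:
        P=W[m&(H>=lo)&(H<=hi)&(hsv[...,1]>100)]
        if len(P)>40:
            zt=np.percentile(P[:,2],95); print(nm,'toptab z',zt.round(4),rect(P[P[:,2]>zt-.005]))
E
python3 - <<'E'
from h import *
T=tcp(); p,C=grab('scene'); tabs(p,C); save(p,'s7.png'); p,C=grab('side'); tabs(p,C); save(p,'d7.png')
chain([([.5665,-.2987,.16],8.3,.4,38),([.5665,-.2987,.082],None,.4,27)])
E
python3 -c "
import cv2
a=cv2.imread('pics/s7.png')[180:330,230:430]; b=cv2.imread('pics/d7.png')[130:330,230:430]
cv2.imwrite('pics/c7.png',cv2.hconcat([cv2.resize(a,(400,300)),cv2.resize(b,(300,300))]))"
```

```text
blue toptab z 0.1282 (array([653.9, -11.9]), array([11.4, 36.2]), 3.35)
blue toptab z 0.1291 (array([649.9, -11. ]), array([36. , 10.9]), 89.48)
start [ 0.5628 -0.3075  0.2094] jaw 7.8
5
{"translation":[0.0616,0.0062,-0.0104],"spin":-0.0014,"claw":0.4},
{"translation":[0.0616,0.0063,-0.0104],"spin":-0.0014,"claw":0.4},
{"translation":[0.0650,0.0001,-0.0002],"spin":0.0000,"claw":0.4},
{"translation":[0.0650,0.0001,-0.0002],"spin":0.0000,"claw":0.4},
{"translation":[0.0650,0.0001,-0.0002],"spin":0.0000,"claw":0.4}
```

View pics/c7.png

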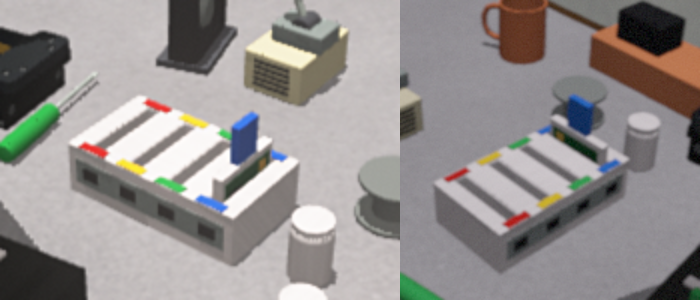

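Blue is home: its tab top reads 0.1285 against the expected 0.129. Yellow is next; I'll let the arm settle first.

Request:
{"name": "play_rows", "arguments": {"rows": [{"translation":[0.062,0,0],"spin":0,"claw":0.4},{"translation":[0.062,0,0],"spin":0,"claw":0.4},{"translation":[0,0,0],"spin":0,"claw":0.4},{"translation":[0,0,0],"spin":0,"claw":0.4},{"translation":[0,0,0],"spin":0,"claw":0.4},{"translation":[0,0,0],"spin":0,"claw":0.4}]}}

```text
clock: 13.43
eef_pos: [0.5673, -0.2989, 0.1619]
eef_rot: [56.3, 89.9, -25.3]
contact_force: [0.9, 0.1, -0.2]
grip_width: 0.4
```

Run:
```python
from h import *
chain([([.5665,-.2987,.16],8.3,.4,38),([.5665,-.2987,.082],None,.4,27)])
print(monitor.get_obs()['joint_velocities'])
```

```text
start [ 0.5673 -0.2989  0.1619] jaw 8.37
4
{"translation":[0.0047,-0.0020,-0.0009],"spin":0.0004,"claw":0.4},
{"translation":[0.0650,-0.0001,-0.0001],"spin":0.0000,"claw":0.4},
{"translation":[0.0650,-0.0001,-0.0001],"spin":0.0000,"claw":0.4},
{"translation":[0.0650,-0.0001,-0.0001],"spin":0.0000,"claw":0.4}
[ 0.06791643 -0.13142024  0.11673026  0.20404289  0.03880026 -0.14872788
  0.03610113]
```

Request:
{"name": "play_rows", "arguments": {"rows": [{"translation":[0.0047,-0.004,0],"spin":0.0004,"claw":0.4},{"translation":[0.065,0,0],"spin":0,"claw":0.4},{"translation":[0.065,0,0],"spin":0,"claw":0.4},{"translation":[0.065,0,0],"spin":0,"claw":0.4},{"translation":[0,0,0],"spin":0,"claw":0.4},{"translation":[0,0,0],"spin":0,"claw":0.4},{"translation":[0,0,0],"spin":0,"claw":0},{"translation":[0,0,0],"spin":0,"claw":0},{"translation":[0,0,0],"spin":0,"claw":0},{"translation":[0,0,0],"spin":0,"claw":0},{"translation":[0,0,0],"spin":0,"claw":0},{"translation":[0,0,0],"spin":0,"claw":0}]}}

```text
clock: 14.43
eef_pos: [0.5648, -0.2991, 0.0803]
eef_rot: [66.9, 90.0, -14.8]
contact_force: [-0.3, 0.2, 2.0]
grip_width: 0.114
```

Run:
```python
from h import *
T=tcp(); x,y,z=T[:3,3]
chain([([x,y,.225],None,0,30),([.552,-.0119,.225],.6,0,37)])
```

```text
start [ 0.5648 -0.2991  0.0803] jaw 8.29
13
{"translation":[-0.0724,0.0000,0.0000],"spin":0.0000,"claw":0},
{"translation":[-0.0724,0.0000,0.0000],"spin":0.0000,"claw":0},
{"translation":[-0.0724,0.0000,0.0000],"spin":0.0000,"claw":0},
{"translation":[-0.0724,0.0000,0.0000],"spin":0.0000,"claw":0},
{"translation":[-0.0724,0.0000,0.0000],"spin":0.0000,"claw":0},
{"translation":[-0.0000,0.0090,-0.0894],"spin":0.0053,"claw":0},
{"translation":[-0.0000,0.0075,-0.0895],"spin":0.0053,"claw":0},
{"translation":[-0.0000,0.0060,-0.0896],"spin":0.0053,"claw":0},
{"translation":[-0.0000,0.0045,-0.0897],"spin":0.0053,"claw":0},
{"translation":[-0.0000,0.0030,-0.0898],"spin":0.0053,"claw":0},
{"translation":[-0.0000,0.0015,-0.0898],"spin":0.0053,"claw":0},
{"translation":[-0.0000,-0.0001,-0.0898],"spin":0.0053,"claw":0},
{"translation":[-0.0000,-0.0016,-0.0898],"spin":0.0053,"claw":0}
```

Request:
{"name": "play_rows", "arguments": {"rows": [{"translation":[-0.045,0,0],"spin":0,"claw":0},{"translation":[-0.0785,0,0],"spin":0,"claw":0},{"translation":[-0.0785,0,0],"spin":0,"claw":0},{"translation":[-0.0785,0,0],"spin":0,"claw":0},{"translation":[-0.08,0,0],"spin":0,"claw":0},{"translation":[0,0,0],"spin":0,"claw":0},{"translation":[0,0.009,-0.0894],"spin":0.0053,"claw":0},{"translation":[0,0.0075,-0.0895],"spin":0.0053,"claw":0},{"translation":[0,0.006,-0.0896],"spin":0.0053,"claw":0},{"translation":[0,0.0045,-0.0897],"spin":0.0053,"claw":0},{"translation":[0,0.003,-0.0898],"spin":0.0053,"claw":0},{"translation":[0,0.0015,-0.0898],"spin":0.0053,"claw":0}]}}

```text
clock: 15.43
eef_pos: [0.5547, -0.082, 0.2241]
eef_rot: [-20.0, 90.0, -107.5]
contact_force: [0.7, 0.5, -0.8]
grip_width: 0.11
```

Request:
{"name": "play_rows", "arguments": {"rows": [{"translation":[0,0,-0.0898],"spin":0.0053,"claw":0},{"translation":[0,-0.0016,-0.0898],"spin":0.0053,"claw":0},{"translation":[0.06,0,0],"spin":0,"claw":0},{"translation":[0.06,0,0],"spin":0,"claw":0},{"translation":[0.06,0,0],"spin":0,"claw":0},{"translation":[0,0,0],"spin":0,"claw":0},{"translation":[0,0,0],"spin":0,"claw":0},{"translation":[0,0,0],"spin":0,"claw":0},{"translation":[0,0,0],"spin":0,"claw":0}]}}

```text
clock: 16.18
eef_pos: [0.5529, -0.012, 0.154]
eef_rot: [89.0, 89.9, -0.4]
contact_force: [1.3, -0.4, -0.4]
grip_width: 0.116
```

Run:
```python
from h import *
T=tcp(); p,C=grab('wrist'); P=held(p,C,T); print(T[:3,3].round(4)); print(tcp()[:3,3].round(4)); tilt(P); far(p,C); save(p,'w8.png')
```

```text
[ 0.5529 -0.012   0.154 ]
[ 0.5529 -0.012   0.1539]
-0.006 6 y -0.0037 0.0026 mid -0.0005 z -0.0452 -0.0442
0.002 334 y -0.0048 0.0067 mid 0.001 z -0.0462 -0.0435
0.01 64 y -0.005 0.0064 mid 0.0007 z -0.0463 -0.046
0.018 46 y -0.0047 0.0066 mid 0.0009 z -0.0463 -0.0459
0.026 54 y -0.0049 0.0068 mid 0.0009 z -0.0463 -0.046
0.034 41 y -0.0046 0.0065 mid 0.0009 z -0.0461 -0.046
0.042 36 y -0.0047 0.0066 mid 0.001 z -0.0461 -0.0459
0.05 29 y -0.005 0.0069 mid 0.0009 z -0.0461 -0.0459
0.058 29 y -0.0046 0.0065 mid 0.0009 z -0.0461 -0.0459
0.066 17 y -0.004 0.0067 mid 0.0014 z -0.0461 -0.0459
slabtop x med -0.0174 slope xz -1.859 slope xy 0.102
red 1 684 [502.1  41.6] [33.8 10.4] 0.42 z 0.0598
yellow 1 699 [591.4  35.8] [ 15.5 113.4] 80.93 z 0.0598
green 1 725 [617.1  38.6] [18.4 65.4] 75.25 z 0.0598
blue 1 680 [651.9  43. ] [33.4 10.4] 0.47 z 0.0599
```

View pics/w8.png

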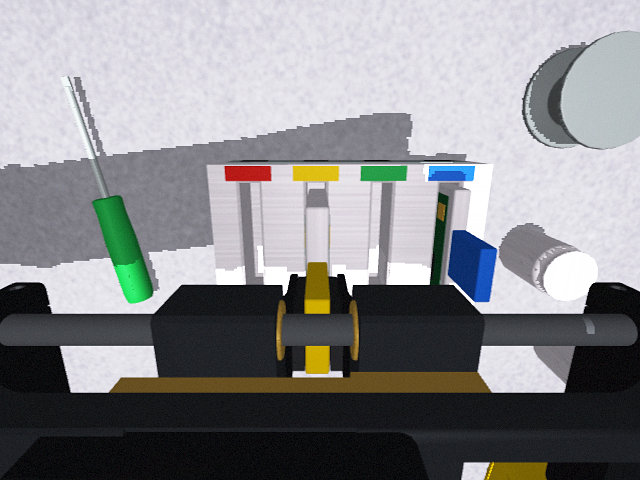

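Request:
{"name": "play_rows", "arguments": {"rows": [{"translation":[0.03,-0.0028,0.002],"spin":0,"claw":0},{"translation":[0.02,0,0],"spin":0,"claw":0},{"translation":[0,0,0],"spin":0,"claw":0},{"translation":[0.015,0,0],"spin":0,"claw":0},{"translation":[0.012,0,0],"spin":0,"claw":0},{"translation":[0,0,0],"spin":0,"claw":0}]}}

```text
clock: 16.73
eef_pos: [0.5506, -0.0127, 0.1204]
eef_rot: [-111.8, 90.0, 158.9]
contact_force: [1.6, -0.4, -1.8]
grip_width: 0.113
```

Request:
{"name": "play_rows", "arguments": {"rows": [{"translation":[0.025,0,0],"spin":0,"claw":0},{"translation":[0.025,0,0],"spin":0,"claw":0},{"translation":[0.02,0,0],"spin":0,"claw":0},{"translation":[0.01,0,0],"spin":0,"claw":0},{"translation":[0.004,0,0],"spin":0,"claw":0},{"translation":[0,0,0],"spin":0,"claw":0}]}}

```text
clock: 17.23
eef_pos: [0.5506, -0.0127, 0.0875]
eef_rot: [-100.9, 90.0, 169.8]
contact_force: [0.6, 0.5, -1.8]
grip_width: 0.112
```

Request:
{"name": "play_rows", "arguments": {"rows": [{"translation":[0.002,0,0],"spin":0,"claw":0},{"translation":[0,0,0],"spin":0,"claw":0.35},{"translation":[0,0,0],"spin":0,"claw":0.35},{"translation":[0,0,0],"spin":0,"claw":0.35},{"translation":[0,0,0],"spin":0,"claw":0.35}]}}

```text
clock: 17.65
eef_pos: [0.5507, -0.0128, 0.0872]
eef_rot: [-102.6, 90.0, 168.0]
contact_force: [0.3, 0.5, 0.1]
grip_width: 0.308
```

Run:
```python
from h import *
T=tcp(); x,y,z=T[:3,3]
chain([([x,y,.19],None,.4,38),([.5159,-.3052,.16],8.3,.4,40)])
```

```text
start [ 0.5507 -0.0128  0.0872] jaw 0.65
11
{"translation":[-0.0857,-0.0000,-0.0000],"spin":0.0000,"claw":0.4},
{"translation":[-0.0857,-0.0000,-0.0000],"spin":0.0000,"claw":0.4},
{"translation":[-0.0857,-0.0000,-0.0000],"spin":0.0000,"claw":0.4},
{"translation":[0.0094,-0.0119,0.0913],"spin":-0.0053,"claw":0.4},
{"translation":[0.0094,-0.0134,0.0910],"spin":-0.0053,"claw":0.4},
{"translation":[0.0094,-0.0150,0.0908],"spin":-0.0053,"claw":0.4},
{"translation":[0.0094,-0.0165,0.0905],"spin":-0.0053,"claw":0.4},
{"translation":[0.0094,-0.0180,0.0903],"spin":-0.0053,"claw":0.4},
{"translation":[0.0094,-0.0195,0.0899],"spin":-0.0053,"claw":0.4},
{"translation":[0.0094,-0.0210,0.0896],"spin":-0.0053,"claw":0.4},
{"translation":[0.0094,-0.0225,0.0892],"spin":-0.0053,"claw":0.4}
```

Request:
{"name": "play_rows", "arguments": {"rows": [{"translation":[-0.0857,0,0],"spin":0,"claw":0.4},{"translation":[-0.0857,0,0],"spin":0,"claw":0.4},{"translation":[-0.0857,0,0],"spin":0,"claw":0.4},{"translation":[0.0094,-0.0119,0.0913],"spin":-0.0053,"claw":0.4},{"translation":[0.0094,-0.0134,0.091],"spin":-0.0053,"claw":0.4},{"translation":[0.0094,-0.015,0.0908],"spin":-0.0053,"claw":0.4},{"translation":[0.0094,-0.0165,0.0905],"spin":-0.0053,"claw":0.4},{"translation":[0.0094,-0.018,0.0903],"spin":-0.0053,"claw":0.4},{"translation":[0.0094,-0.0195,0.0899],"spin":-0.0053,"claw":0.4},{"translation":[0.0094,-0.021,0.0896],"spin":-0.0053,"claw":0.4},{"translation":[0.0094,-0.0225,0.0892],"spin":-0.0053,"claw":0.4},{"translation":[0,0,0],"spin":0,"claw":0.4}]}}

```text
clock: 18.65
eef_pos: [0.5123, -0.314, 0.1585]
eef_rot: [-50.0, 89.8, -132.2]
contact_force: [-0.5, -0.4, -0.4]
grip_width: 0.402
```

Request:
{"name": "play_rows", "arguments": {"rows": [{"translation":[0,0,0],"spin":0,"claw":0.4},{"translation":[0,0,0],"spin":0,"claw":0.4},{"translation":[0,0,0],"spin":0,"claw":0.4}]}}

```text
clock: 18.9
eef_pos: [0.5165, -0.3036, 0.16]
eef_rot: [137.7, 90.0, 56.1]
contact_force: [0.5, 0.1, -0.5]
grip_width: 0.401
```

Run:
```python
from h import *
p,C=grab('scene'); tabs(p,C); p,C=grab('side'); tabs(p,C); 
chain([([.5159,-.3052,.16],8.3,.4,38),([.5159,-.3052,.081],None,.4,27)])
```

```text
yellow toptab z 0.128 (array([551.7, -13.2]), array([12.3, 35.4]), 3.09)
blue toptab z 0.1281 (array([653.6,  -9.4]), array([11. , 34.2]), 2.27)
yellow toptab z 0.129 (array([548.4, -13.9]), array([32. , 10.6]), 88.46)
blue toptab z 0.1291 (array([650.1, -10.8]), array([11.7, 34.9]), 0.97)
start [ 0.5165 -0.3037  0.1601] jaw 8.41
4
{"translation":[0.0004,-0.0021,0.0035],"spin":0.0006,"claw":0.4},
{"translation":[0.0658,-0.0000,0.0000],"spin":0.0000,"claw":0.4},
{"translation":[0.0658,-0.0000,0.0000],"spin":0.0000,"claw":0.4},
{"translation":[0.0658,-0.0000,0.0000],"spin":0.0000,"claw":0.4}
```

Request:
{"name": "play_rows", "arguments": {"rows": [{"translation":[0,-0.0021,0.0035],"spin":0.0006,"claw":0.4},{"translation":[0.0655,0,0],"spin":0,"claw":0.4},{"translation":[0.0655,0,0],"spin":0,"claw":0.4},{"translation":[0.0655,0,0],"spin":0,"claw":0.4},{"translation":[0,0,0],"spin":0,"claw":0.4},{"translation":[0,0,0],"spin":0,"claw":0.4},{"translation":[0,0,0],"spin":0,"claw":0},{"translation":[0,0,0],"spin":0,"claw":0},{"translation":[0,0,0],"spin":0,"claw":0},{"translation":[0,0,0],"spin":0,"claw":0},{"translation":[0,0,0],"spin":0,"claw":0},{"translation":[0,0,0],"spin":0,"claw":0}]}}

```text
clock: 20.0
eef_pos: [0.5154, -0.3067, 0.0814]
eef_rot: [59.5, 90.0, -22.3]
contact_force: [-0.3, -0.3, 0.3]
grip_width: 0.114
```

Run:
```python
from h import *
T=tcp(); x,y,z=T[:3,3]
chain([([x,y,.225],None,0,30),([.602,-.0122,.225],.6,0,37)])
```

```text
start [ 0.5154 -0.3067  0.0814] jaw 8.18
14
{"translation":[-0.0718,0.0000,0.0000],"spin":0.0000,"claw":0},
{"translation":[-0.0718,0.0000,0.0000],"spin":0.0000,"claw":0},
{"translation":[-0.0718,0.0000,0.0000],"spin":0.0000,"claw":0},
{"translation":[-0.0718,0.0000,0.0000],"spin":0.0000,"claw":0},
{"translation":[-0.0718,0.0000,0.0000],"spin":0.0000,"claw":0},
{"translation":[-0.0000,0.0355,-0.0775],"spin":0.0047,"claw":0},
{"translation":[-0.0000,0.0343,-0.0781],"spin":0.0047,"claw":0},
{"translation":[-0.0000,0.0332,-0.0785],"spin":0.0047,"claw":0},
{"translation":[-0.0000,0.0320,-0.0790],"spin":0.0047,"claw":0},
{"translation":[-0.0000,0.0308,-0.0795],"spin":0.0047,"claw":0},
{"translation":[-0.0000,0.0297,-0.0799],"spin":0.0047,"claw":0},
{"translation":[-0.0000,0.0285,-0.0804],"spin":0.0047,"claw":0},
{"translation":[-0.0000,0.0273,-0.0808],"spin":0.0047,"claw":0},
{"translation":[-0.0000,0.0261,-0.0812],"spin":0.0047,"claw":0}
```

Request:
{"name": "play_rows", "arguments": {"rows": [{"translation":[-0.045,0,0],"spin":0,"claw":0},{"translation":[-0.0785,0,0],"spin":0,"claw":0},{"translation":[-0.0785,0,0],"spin":0,"claw":0},{"translation":[-0.0785,0,0],"spin":0,"claw":0},{"translation":[-0.0785,0,0],"spin":0,"claw":0},{"translation":[0,0,0],"spin":0,"claw":0},{"translation":[0,0.0355,-0.0775],"spin":0.0047,"claw":0},{"translation":[0,0.0343,-0.0781],"spin":0.0047,"claw":0},{"translation":[0,0.0332,-0.0785],"spin":0.0047,"claw":0},{"translation":[0,0.032,-0.079],"spin":0.0047,"claw":0},{"translation":[0,0.0308,-0.0795],"spin":0.0047,"claw":0},{"translation":[0,0.0297,-0.0799],"spin":0.0047,"claw":0}]}}

```text
clock: 21.0
eef_pos: [0.573, -0.1088, 0.2243]
eef_rot: [-89.0, 90.0, -175.9]
contact_force: [1.3, 0.1, -1.7]
grip_width: 0.113
```

Request:
{"name": "play_rows", "arguments": {"rows": [{"translation":[0,0.0285,-0.0804],"spin":0.0047,"claw":0},{"translation":[0,0.0273,-0.0808],"spin":0.0047,"claw":0},{"translation":[0,0.0261,-0.0812],"spin":0.0047,"claw":0},{"translation":[0.06,0,0],"spin":0,"claw":0},{"translation":[0.06,0,0],"spin":0,"claw":0},{"translation":[0.06,0,0],"spin":0,"claw":0},{"translation":[0,0,0],"spin":0,"claw":0},{"translation":[0,0,0],"spin":0,"claw":0},{"translation":[0,0,0],"spin":0,"claw":0},{"translation":[0,0,0],"spin":0,"claw":0}]}}

```text
clock: 21.83
eef_pos: [0.603, -0.0122, 0.1547]
eef_rot: [89.6, 89.9, 0.1]
contact_force: [0.5, -0.2, -0.9]
grip_width: 0.114
```

Run:
```python
from h import *
T=tcp(); p,C=grab('wrist'); P=held(p,C,T); print(T[:3,3].round(4)); print(tcp()[:3,3].round(4)); tilt(P); far(p,C); save(p,'w9.png')
```

```text
[ 0.603  -0.0122  0.1547]
[ 0.603  -0.0122  0.1546]
0.002 341 y -0.0049 0.0067 mid 0.0009 z -0.0467 -0.0437
0.01 55 y -0.0051 0.0068 mid 0.0009 z -0.0467 -0.0464
0.018 54 y -0.0048 0.0067 mid 0.001 z -0.0466 -0.0463
0.026 44 y -0.005 0.0064 mid 0.0007 z -0.0465 -0.0463
0.034 39 y -0.0047 0.0065 mid 0.0009 z -0.0465 -0.0463
0.042 36 y -0.0048 0.0068 mid 0.001 z -0.0465 -0.0463
0.05 35 y -0.0051 0.0063 mid 0.0006 z -0.0464 -0.0463
0.058 34 y -0.0046 0.0066 mid 0.001 z -0.0465 -0.0463
0.066 19 y -0.0047 0.0061 mid 0.0007 z -0.0464 -0.0462
slabtop x med -0.0174 slope xz 2.487 slope xy 0.087
red 1 696 [501.9  41.3] [34.9 11.3] 0.53 z 0.0598
yellow 1 699 [590.5  33.4] [111.3  27.9] 0.03 z 0.0598
green 1 722 [601.6  34.4] [88.8 26.7] 0.84 z 0.0598
blue 1 709 [652.1  43.2] [33.6 11. ] 0.36 z 0.0598
```

View pics/w9.png

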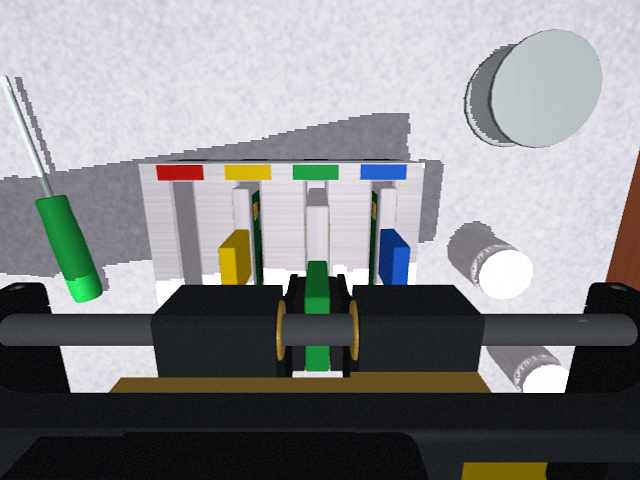

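Request:
{"name": "play_rows", "arguments": {"rows": [{"translation":[0.03,-0.0032,0.0012],"spin":0,"claw":0},{"translation":[0.02,0,0],"spin":0,"claw":0},{"translation":[0,0,0],"spin":0,"claw":0},{"translation":[0.015,0,0],"spin":0,"claw":0},{"translation":[0.012,0,0],"spin":0,"claw":0},{"translation":[0,0,0],"spin":0,"claw":0}]}}

```text
clock: 22.38
eef_pos: [0.6006, -0.0127, 0.121]
eef_rot: [-108.2, 90.0, 162.4]
contact_force: [1.4, -0.3, -2.0]
grip_width: 0.112
```

Request:
{"name": "play_rows", "arguments": {"rows": [{"translation":[0.025,0.0015,0],"spin":0,"claw":0},{"translation":[0.025,0,0],"spin":0,"claw":0},{"translation":[0.02,0,0],"spin":0,"claw":0},{"translation":[0.009,0,0],"spin":0,"claw":0},{"translation":[0.005,0,0],"spin":0,"claw":0},{"translation":[0,0,0],"spin":0,"claw":0},{"translation":[0,0,0],"spin":0,"claw":0.35},{"translation":[0,0,0],"spin":0,"claw":0.35},{"translation":[0,0,0],"spin":0,"claw":0.35},{"translation":[0,0,0],"spin":0,"claw":0.35}]}}

```text
clock: 23.22
eef_pos: [0.6013, -0.0127, 0.0884]
eef_rot: [163.9, 90.0, 74.4]
contact_force: [0.7, -0.5, 0.6]
grip_width: 0.31
```

Run:
```python
from h import *
T=tcp(); x,y,z=T[:3,3]
chain([([x,y,.19],None,.4,38),([.4668,-.3128,.16],8.3,.4,41)])
```

```text
start [ 0.6013 -0.0127  0.0884] jaw 0.56
12
{"translation":[-0.0846,0.0000,-0.0000],"spin":0.0000,"claw":0.4},
{"translation":[-0.0846,0.0000,-0.0000],"spin":0.0000,"claw":0.4},
{"translation":[-0.0846,0.0000,-0.0000],"spin":0.0000,"claw":0.4},
{"translation":[0.0083,-0.0382,0.0830],"spin":-0.0048,"claw":0.4},
{"translation":[0.0083,-0.0394,0.0824],"spin":-0.0048,"claw":0.4},
{"translation":[0.0083,-0.0407,0.0818],"spin":-0.0048,"claw":0.4},
{"translation":[0.0083,-0.0419,0.0812],"spin":-0.0048,"claw":0.4},
{"translation":[0.0083,-0.0431,0.0806],"spin":-0.0048,"claw":0.4},
{"translation":[0.0083,-0.0443,0.0799],"spin":-0.0048,"claw":0.4},
{"translation":[0.0083,-0.0455,0.0792],"spin":-0.0048,"claw":0.4},
{"translation":[0.0083,-0.0467,0.0785],"spin":-0.0048,"claw":0.4},
{"translation":[0.0083,-0.0479,0.0778],"spin":-0.0048,"claw":0.4}
```

Request:
{"name": "play_rows", "arguments": {"rows": [{"translation":[-0.0846,0,0],"spin":0,"claw":0.4},{"translation":[-0.0846,0,0],"spin":0,"claw":0.4},{"translation":[-0.0846,0,0],"spin":0,"claw":0.4},{"translation":[0.0083,-0.0382,0.083],"spin":-0.0048,"claw":0.4},{"translation":[0.0083,-0.0394,0.0824],"spin":-0.0048,"claw":0.4},{"translation":[0.0083,-0.0407,0.0818],"spin":-0.0048,"claw":0.4},{"translation":[0.0083,-0.0419,0.0812],"spin":-0.0048,"claw":0.4},{"translation":[0.0083,-0.0431,0.0806],"spin":-0.0048,"claw":0.4},{"translation":[0.0083,-0.0443,0.0799],"spin":-0.0048,"claw":0.4},{"translation":[0.0083,-0.0455,0.0792],"spin":-0.0048,"claw":0.4},{"translation":[0.0083,-0.0467,0.0785],"spin":-0.0048,"claw":0.4},{"translation":[0.0083,-0.0479,0.0778],"spin":-0.0048,"claw":0.4}]}}

```text
clock: 24.22
eef_pos: [0.4659, -0.3144, 0.1602]
eef_rot: [33.3, 90.0, -48.3]
contact_force: [1.3, 0.1, -0.6]
grip_width: 0.402
```

Request:
{"name": "play_rows", "arguments": {"rows": [{"translation":[0,0,0],"spin":0,"claw":0.4},{"translation":[0,0,0],"spin":0,"claw":0.4},{"translation":[0,0,0],"spin":0,"claw":0.4},{"translation":[0,0,0],"spin":0,"claw":0.4}]}}

```text
clock: 24.55
eef_pos: [0.4678, -0.3113, 0.1603]
eef_rot: [115.9, 90.0, 34.4]
contact_force: [0.3, -0.4, 0.1]
grip_width: 0.398
```

Run:
```python
from h import *
p,C=grab('scene'); tabs(p,C); p,C=grab('side'); tabs(p,C); 
chain([([.4668,-.3128,.16],8.3,.4,38),([.4668,-.3128,.081],None,.4,27)])
```

```text
yellow toptab z 0.1279 (array([552. , -11.8]), array([11.6, 35. ]), 0.6)
green toptab z 0.1277 (array([602.8, -11.7]), array([10.1, 34.4]), 1.19)
blue toptab z 0.1281 (array([653.3, -12.2]), array([10.8, 32.6]), 3.0)
yellow toptab z 0.1291 (array([548. , -13.4]), array([34.2,  9.3]), 88.95)
green toptab z 0.1289 (array([599.1, -12.6]), array([10.8, 33.9]), 0.75)
blue toptab z 0.129 (array([649.9, -11.8]), array([34.8, 11.6]), 86.89)
start [ 0.4678 -0.3114  0.1603] jaw 8.48
4
{"translation":[0.0007,-0.0029,0.0031],"spin":0.0010,"claw":0.4},
{"translation":[0.0658,-0.0000,0.0000],"spin":0.0000,"claw":0.4},
{"translation":[0.0658,-0.0000,0.0000],"spin":0.0000,"claw":0.4},
{"translation":[0.0658,-0.0000,0.0000],"spin":0.0000,"claw":0.4}
```

Request:
{"name": "play_rows", "arguments": {"rows": [{"translation":[0,-0.0029,0.0031],"spin":0.001,"claw":0.4},{"translation":[0.0658,0,0],"spin":0,"claw":0.4},{"translation":[0.0658,0,0],"spin":0,"claw":0.4},{"translation":[0.0658,0,0],"spin":0,"claw":0.4},{"translation":[0,0,0],"spin":0,"claw":0.4},{"translation":[0,0,0],"spin":0,"claw":0.4},{"translation":[0,0,0],"spin":0,"claw":0},{"translation":[0,0,0],"spin":0,"claw":0},{"translation":[0,0,0],"spin":0,"claw":0},{"translation":[0,0,0],"spin":0,"claw":0},{"translation":[0,0,0],"spin":0,"claw":0},{"translation":[0,0,0],"spin":0,"claw":0}]}}

```text
clock: 25.65
eef_pos: [0.4659, -0.3142, 0.0813]
eef_rot: [54.2, 90.0, -27.7]
contact_force: [-0.3, -0.4, 1.4]
grip_width: 0.112
```

Run:
```python
from h import *
T=tcp(); x,y,z=T[:3,3]
chain([([x,y,.225],None,0,30),([.5015,-.013,.225],.6,0,38)])
```

```text
start [ 0.4659 -0.3142  0.0813] jaw 8.16
13
{"translation":[-0.0719,0.0000,0.0000],"spin":0.0000,"claw":0},
{"translation":[-0.0719,0.0000,0.0000],"spin":0.0000,"claw":0},
{"translation":[-0.0719,0.0000,0.0000],"spin":0.0000,"claw":0},
{"translation":[-0.0719,0.0000,0.0000],"spin":0.0000,"claw":0},
{"translation":[-0.0719,0.0000,0.0000],"spin":0.0000,"claw":0},
{"translation":[-0.0000,0.0244,-0.0916],"spin":0.0053,"claw":0},
{"translation":[-0.0000,0.0228,-0.0920],"spin":0.0053,"claw":0},
{"translation":[-0.0000,0.0213,-0.0924],"spin":0.0053,"claw":0},
{"translation":[-0.0000,0.0198,-0.0927],"spin":0.0053,"claw":0},
{"translation":[-0.0000,0.0183,-0.0930],"spin":0.0053,"claw":0},
{"translation":[-0.0000,0.0167,-0.0933],"spin":0.0053,"claw":0},
{"translation":[-0.0000,0.0152,-0.0936],"spin":0.0053,"claw":0},
{"translation":[-0.0000,0.0136,-0.0938],"spin":0.0053,"claw":0}
```

Request:
{"name": "play_rows", "arguments": {"rows": [{"translation":[-0.045,0,0],"spin":0,"claw":0},{"translation":[-0.0785,0,0],"spin":0,"claw":0},{"translation":[-0.0785,0,0],"spin":0,"claw":0},{"translation":[-0.0785,0,0],"spin":0,"claw":0},{"translation":[-0.0785,0,0],"spin":0,"claw":0},{"translation":[0,0,0],"spin":0,"claw":0},{"translation":[0,0.0244,-0.0916],"spin":0.0053,"claw":0},{"translation":[0,0.0228,-0.092],"spin":0.0053,"claw":0},{"translation":[0,0.0213,-0.0924],"spin":0.0053,"claw":0},{"translation":[0,0.0198,-0.0927],"spin":0.0053,"claw":0},{"translation":[0,0.0183,-0.093],"spin":0.0053,"claw":0},{"translation":[0,0.0167,-0.0933],"spin":0.0053,"claw":0}]}}

```text
clock: 26.65
eef_pos: [0.4922, -0.0865, 0.2243]
eef_rot: [-68.2, 90.0, -155.9]
contact_force: [1.3, -0.4, -1.0]
grip_width: 0.113
```

Request:
{"name": "play_rows", "arguments": {"rows": [{"translation":[0,0.0152,-0.0936],"spin":0.0053,"claw":0},{"translation":[0,0.0136,-0.0938],"spin":0.0053,"claw":0},{"translation":[0.06,0,0],"spin":0,"claw":0},{"translation":[0.06,0,0],"spin":0,"claw":0},{"translation":[0.06,0,0],"spin":0,"claw":0},{"translation":[0,0,0],"spin":0,"claw":0},{"translation":[0,0,0],"spin":0,"claw":0},{"translation":[0,0,0],"spin":0,"claw":0},{"translation":[0,0,0],"spin":0,"claw":0},{"translation":[0,0,0],"spin":0,"claw":0}]}}

```text
clock: 27.48
eef_pos: [0.5025, -0.0131, 0.1541]
eef_rot: [83.2, 89.9, -6.3]
contact_force: [0.2, -0.2, -1.8]
grip_width: 0.113
```

Run:
```python
from h import *
T=tcp(); p,C=grab('wrist'); P=held(p,C,T); print(T[:3,3].round(4)); print(tcp()[:3,3].round(4)); tilt(P); far(p,C); save(p,'w10.png')
```

```text
[ 0.5025 -0.0131  0.1541]
[ 0.5023 -0.0131  0.1539]
0.002 366 y -0.0048 0.0066 mid 0.0009 z -0.0469 -0.0438
0.01 57 y -0.0051 0.0068 mid 0.0008 z -0.0471 -0.0467
0.018 54 y -0.0047 0.0067 mid 0.001 z -0.0469 -0.0467
0.026 45 y -0.005 0.0063 mid 0.0006 z -0.0469 -0.0467
0.034 39 y -0.0046 0.0066 mid 0.001 z -0.0469 -0.0467
0.042 37 y -0.0047 0.0068 mid 0.0011 z -0.0469 -0.0467
0.05 31 y -0.0049 0.0064 mid 0.0007 z -0.0469 -0.0466
0.058 24 y -0.0046 0.0065 mid 0.0009 z -0.0468 -0.0466
0.066 31 y -0.004 0.0067 mid 0.0013 z -0.0468 -0.0466
slabtop x med -0.018 slope xz 1.489 slope xy 0.011
red 1 681 [501.9  41.2] [33.1 11.1] 0.38 z 0.0599
yellow 1 718 [590.9  33.1] [ 28.1 111.3] 89.97 z 0.0599
green 1 794 [595.7  34.2] [102.1  26.6] 0.14 z 0.0599
green -1 91 [596.4 -45.1] [  8.  102.8] 89.96 z 0.0607
blue 1 712 [651.8  43. ] [34.8 11. ] 0.2 z 0.0598
blue -1 302 [648.6 -63. ] [25.7 35.5] 40.88 z 0.06
```

View pics/w10.png

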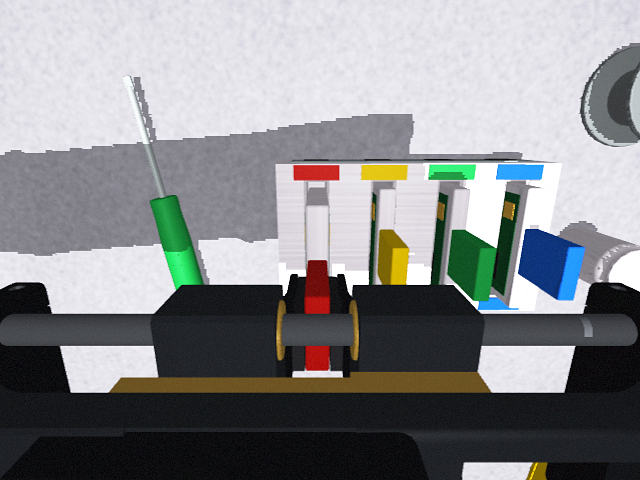

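Request:
{"name": "play_rows", "arguments": {"rows": [{"translation":[0.03,-0.0015,0.0022],"spin":0,"claw":0},{"translation":[0.02,0,0],"spin":0,"claw":0},{"translation":[0,0,0],"spin":0,"claw":0},{"translation":[0.015,0,0],"spin":0,"claw":0},{"translation":[0.012,0,0],"spin":0,"claw":0},{"translation":[0,0,0],"spin":0,"claw":0}]}}

```text
clock: 28.03
eef_pos: [0.5006, -0.0138, 0.1208]
eef_rot: [-109.2, 89.9, 161.3]
contact_force: [1.8, 0.3, -1.9]
grip_width: 0.113
```

Request:
{"name": "play_rows", "arguments": {"rows": [{"translation":[0.025,0.0015,0],"spin":0,"claw":0},{"translation":[0.025,0,0],"spin":0,"claw":0},{"translation":[0.02,0,0],"spin":0,"claw":0},{"translation":[0.009,0,0],"spin":0,"claw":0},{"translation":[0.005,0,0],"spin":0,"claw":0},{"translation":[0,0,0],"spin":0,"claw":0},{"translation":[0,0,0],"spin":0,"claw":0.35},{"translation":[0,0,0],"spin":0,"claw":0.35},{"translation":[0,0,0],"spin":0,"claw":0.35},{"translation":[0,0,0],"spin":0,"claw":0.35},{"translation":[-0.08,0,0],"spin":0,"claw":0.4},{"translation":[-0.08,0,0],"spin":0,"claw":0.4}]}}

```text
clock: 29.03
eef_pos: [0.5001, -0.0137, 0.1517]
eef_rot: [-105.2, 89.8, 165.3]
contact_force: [0.8, -0.1, 1.1]
grip_width: 0.378
```

Request:
{"name": "play_rows", "arguments": {"rows": [{"translation":[-0.08,0,0],"spin":0,"claw":0.4},{"translation":[-0.08,0,0],"spin":0,"claw":0.4},{"translation":[-0.08,0,0],"spin":0,"claw":0.4},{"translation":[-0.08,0,0],"spin":0,"claw":0.4},{"translation":[0,0,0],"spin":0,"claw":0.4},{"translation":[0,0,0],"spin":0,"claw":0.4},{"translation":[0,0,0],"spin":0,"claw":0.4}]}}

```text
clock: 29.62
eef_pos: [0.5014, -0.0139, 0.2797]
eef_rot: [-73.8, 90.0, -163.3]
contact_force: [0.2, -0.3, 0.1]
grip_width: 0.403
```

Run:
```python
from h import *
for n in ['scene','side']:
    p,C=grab(n); tabs(p,C); fits(p,C); save(p,n+'11.png')
    for q in ['supply','fan_mid','switch_tip']:
        r=eyes.landmark_of(p,q); print(q,[(round(d['conf'],2),w(C,d['location']).round(4).tolist()) for d in r[:1]])
print(tcp())
```

```text
red toptab z 0.128 (array([502.5, -14.5]), array([10.3, 33. ]), 2.06)
yellow toptab z 0.1278 (array([551.7, -13.2]), array([34.3, 11.9]), 89.09)
green toptab z 0.1279 (array([603.8, -13.6]), array([31.2,  8.1]), 89.27)
blue toptab z 0.1281 (array([652.6, -11. ]), array([35.4,  9.7]), 89.14)
frame 2275 [578.4 -11.5] [211.8 124.7] 0.93 z 0.0582
tray 4685 [ 541.9 -302.3] [210.7 122.3] 7.85 z 0.0762
supply 406 [540.4 275.9] [123.2  78.6] 88.74 z 0.0526
fan 438 [397.8 255.9] [ 38.8 120.8] 17.33 z 0.1171
supply [(0.73, [0.5361, 0.2815, -0.0067])]
fan_mid [(0.86, [0.3946, 0.2585, 0.0562])]
switch_tip [(0.61, [0.5198, 0.2758, 0.1238])]
red toptab z 0.1287 (array([499.1, -14.3]), array([10.3, 32.5]), 5.96)
yellow toptab z 0.1289 (array([548.4, -13.9]), array([31.8,  9.4]), 89.16)
green toptab z 0.1288 (array([598.3, -14.2]), array([31.2,  9.1]), 89.57)
blue toptab z 0.1292 (array([650.2, -11.8]), array([34.4, 11.9]), 88.04)
frame 3103 [600.2  13.2] [261.6 172.4] 0.93 z 0.0595
tray 8796 [ 539.5 -302.9] [212.  118.8] 8.28 z 0.0772
supply 805 [531.9 273.4] [ 82.9 118. ] 1.9 z 0.0543
fan 1077 [392.6 254. ] [ 39.3 118.2] 18.49 z 0.1188
supply [(0.67, [0.5312, 0.2763, -0.0029])]
fan_mid [(0.65, [0.3923, 0.2585, 0.0619])]
switch_tip [(0.65, [0.513, 0.2745, 0.1307])]
[[-7.20127066e-04  9.99956134e-01  9.33872237e-03  5.01435206e-01]
 [ 2.25705737e-04  9.33888709e-03 -9.99956366e-01 -1.38449115e-02]
 [-9.99999715e-01 -7.17987841e-04 -2.32421022e-04  2.79889803e-01]
 [ 0.00000000e+00  0.00000000e+00  0.00000000e+00  1.00000000e+00]]
```

View pics/scene11.png

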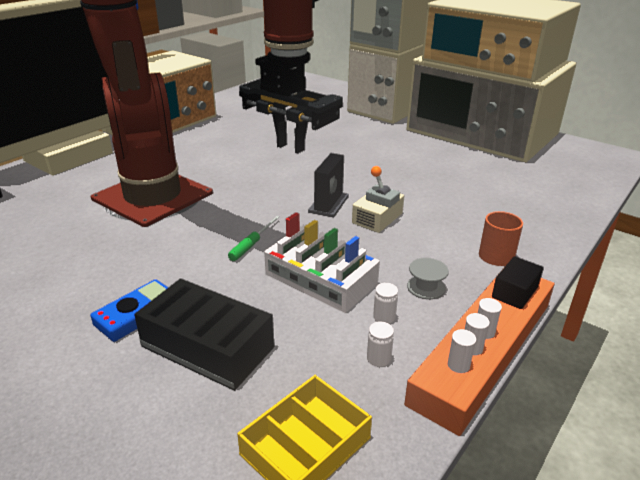

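All four tab tops read 0.128–0.129, so every card is home, and the tray is empty. The fan is at about (0.395, 0.255) and hasn't been disturbed. I'll take a closer wrist look at the fan and supply.

Run:
```python
from h import *
print(monitor.get_obs()['joint_positions'].round(1))
chain([([.46,.13,.33],.6,.8,41)])
```

```text
[ 31.3   2.3 -35.4  97.5   1.3  80.7  -3.8]
start [ 0.5014 -0.0138  0.2799] jaw 0.54
4
{"translation":[-0.0313,-0.0251,-0.0901],"spin":-0.0001,"claw":0.8},
{"translation":[-0.0313,-0.0251,-0.0902],"spin":-0.0001,"claw":0.8},
{"translation":[-0.0313,-0.0250,-0.0902],"spin":-0.0001,"claw":0.8},
{"translation":[-0.0313,-0.0250,-0.0902],"spin":-0.0001,"claw":0.8}
```

Request:
{"name": "play_rows", "arguments": {"rows": [{"translation":[-0.0313,-0.025,-0.09],"spin":0,"claw":0.8},{"translation":[-0.0313,-0.025,-0.09],"spin":0,"claw":0.8},{"translation":[-0.0313,-0.025,-0.09],"spin":0,"claw":0.8},{"translation":[-0.0313,-0.025,-0.09],"spin":0,"claw":0.8},{"translation":[0,0,0],"spin":0,"claw":0.8},{"translation":[0,0,0],"spin":0,"claw":0.8},{"translation":[0,0,0],"spin":0,"claw":0.8},{"translation":[0,0,0],"spin":0,"claw":0.8},{"translation":[0,0,0],"spin":0,"claw":0.8}]}}

```text
clock: 30.77
eef_pos: [0.4605, 0.1283, 0.3298]
eef_rot: [-90.0, 89.9, -179.6]
contact_force: [0.6, 0.6, 0.1]
grip_width: 0.795
```

Run:
```python
from h import *
p,C=grab('wrist'); save(p,'w12.png'); fits(p,C)
for q in ['supply','fan_mid','switch_tip']:
        r=eyes.landmark_of(p,q); print(q,[(round(d['conf'],2),w(C,d['location']).round(4).tolist()) for d in r[:1]])
W=cloud(p,C); m=(W[...,2]>.1)&(W[...,2]<.15)&(W[...,0]>.46)&(W[...,1]>.2)&(W[...,1]<.34)&(W[...,0]<.62); print('lever',m.sum(),np.median(W[m],0),W[m].min(0),W[m].max(0))
m=(W[...,2]>.1)&(W[...,2]<.13)&(W[...,0]>.33)&(W[...,1]>.16)&(W[...,1]<.34)&(W[...,0]<.46); print('fan',m.sum(),rect(W[m&(W[...,2]>.112)]))
print(monitor.get_obs()['joint_positions'].round(1))
chain([([.395,.255,.16],17.5,.8,41)])
```

```text
frame 4883 [606.2  19.8] [274.6 107.3] 11.62 z 0.0593
supply 4699 [534.5 276.9] [ 80.7 119.2] 2.09 z 0.0538
fan 4755 [397.1 257.9] [ 37.  118.8] 17.02 z 0.1189
supply [(0.6, [0.5345, 0.2792, 0.0012])]
fan_mid [(0.92, [0.3905, 0.2623, 0.0621])]
switch_tip [(0.64, [0.5277, 0.2802, 0.1262])]
lever 642 [0.51974248 0.27586219 0.13480321] [0.50834793 0.26462796 0.10029979] [0.53795705 0.2901677  0.14024286]
fan 5032 (array([396.3, 258.3]), array([ 38.2, 120.1]), 16.92)
[ 23.8  -1.6 -43.1  94.8  -1.1  86.3 -18.7]
start [0.4604 0.1292 0.3302] jaw 0.47
6
{"translation":[0.0709,-0.0268,-0.0526],"spin":-0.0158,"claw":0.8},
{"translation":[0.0709,-0.0241,-0.0539],"spin":-0.0158,"claw":0.8},
{"translation":[0.0709,-0.0214,-0.0550],"spin":-0.0158,"claw":0.8},
{"translation":[0.0709,-0.0187,-0.0560],"spin":-0.0158,"claw":0.8},
{"translation":[0.0709,-0.0159,-0.0569],"spin":-0.0158,"claw":0.8},
{"translation":[0.0709,-0.0131,-0.0576],"spin":-0.0158,"claw":0.8}
```

View pics/w12.png

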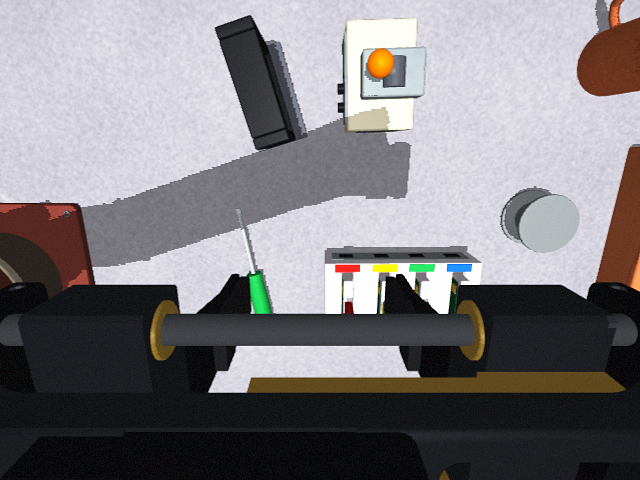

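Run:
```python
from h import *
chain([([.396,.258,.17],17,.8,41)])
```

```text
start [0.4604 0.1292 0.3302] jaw 0.47
6
{"translation":[0.0668,-0.0264,-0.0539],"spin":-0.0153,"claw":0.8},
{"translation":[0.0668,-0.0237,-0.0551],"spin":-0.0153,"claw":0.8},
{"translation":[0.0668,-0.0211,-0.0562],"spin":-0.0153,"claw":0.8},
{"translation":[0.0668,-0.0183,-0.0571],"spin":-0.0153,"claw":0.8},
{"translation":[0.0668,-0.0156,-0.0579],"spin":-0.0153,"claw":0.8},
{"translation":[0.0668,-0.0128,-0.0586],"spin":-0.0153,"claw":0.8}
```

Request:
{"name": "play_rows", "arguments": {"rows": [{"translation":[0.0668,-0.0264,-0.0539],"spin":-0.0153,"claw":0.8},{"translation":[0.0668,-0.0237,-0.0551],"spin":-0.0153,"claw":0.8},{"translation":[0.0668,-0.0211,-0.0562],"spin":-0.0153,"claw":0.8},{"translation":[0.0668,-0.0183,-0.0571],"spin":-0.0153,"claw":0.8},{"translation":[0.0668,-0.0156,-0.0579],"spin":-0.0153,"claw":0.8},{"translation":[0.0668,-0.0128,-0.0586],"spin":-0.0153,"claw":0.8},{"translation":[0,0,0],"spin":0,"claw":0.8},{"translation":[0,0,0],"spin":0,"claw":0.8},{"translation":[0,0,0],"spin":0,"claw":0.8},{"translation":[0,0,0],"spin":0,"claw":0.8}]}}

```text
clock: 31.8
eef_pos: [0.3971, 0.2578, 0.171]
eef_rot: [89.8, 89.9, 16.7]
contact_force: [0.7, -0.2, 0.3]
grip_width: 0.805
```

Run:
```python
from h import *
p,C=grab('side'); fits(p,C)
print(monitor.get_obs()['joint_positions'].round(1))
chain([([.396,.258,.17],17,.8,41),([.396,.258,.094],None,.8,20)])
```

```text
frame 3104 [599.6  13.9] [261.9 174.8] 1.3 z 0.0595
tray 8792 [ 539. -303.] [210.8 119. ] 8.44 z 0.0772
supply 804 [532.5 273.6] [ 83.9 116.8] 2.62 z 0.0544
fan 1067 [393.1 253.7] [ 38.2 118.5] 17.61 z 0.1188
[ 13.6   4.2 -53.1 109.5   3.7  67.9 -23.9]
start [0.397  0.2579 0.171 ] jaw 16.92
5
{"translation":[0.0026,-0.0024,-0.0011],"spin":-0.0005,"claw":0.8},
{"translation":[0.0475,-0.0001,-0.0000],"spin":0.0000,"claw":0.8},
{"translation":[0.0475,-0.0001,-0.0000],"spin":0.0000,"claw":0.8},
{"translation":[0.0475,-0.0001,-0.0000],"spin":0.0000,"claw":0.8},
{"translation":[0.0475,-0.0001,-0.0000],"spin":0.0000,"claw":0.8}
```

Request:
{"name": "play_rows", "arguments": {"rows": [{"translation":[0.0026,-0.0024,0],"spin":0,"claw":0.8},{"translation":[0.0475,0,0],"spin":0,"claw":0.8},{"translation":[0.0475,0,0],"spin":0,"claw":0.8},{"translation":[0.0475,0,0],"spin":0,"claw":0.8},{"translation":[0.0475,0,0],"spin":0,"claw":0.8},{"translation":[0,0,0],"spin":0,"claw":0.8},{"translation":[0,0,0],"spin":0,"claw":0},{"translation":[0,0,0],"spin":0,"claw":0},{"translation":[0,0,0],"spin":0,"claw":0},{"translation":[0,0,0],"spin":0,"claw":0},{"translation":[0,0,0],"spin":0,"claw":0},{"translation":[0,0,0],"spin":0,"claw":0}]}}

```text
clock: 32.85
eef_pos: [0.3951, 0.2583, 0.0935]
eef_rot: [81.7, 90.0, 8.7]
contact_force: [-1.6, -0.1, 3.2]
grip_width: 0.433
```

Run:
```python
from h import *
print(monitor.get_obs()['joint_positions'].round(1))
T=tcp(); x,y,z=T[:3,3]
chain([([x,y,.245],None,0,30),([.5555,.1325,.245],90.6,0,35)])
```

```text
[ 10.9  10.5 -52.7 114.8   9.7  59.2 -29.4]
start [0.3951 0.2583 0.0935] jaw 17.05
17
{"translation":[-0.0631,0.0000,0.0000],"spin":0.0000,"claw":0},
{"translation":[-0.0631,0.0000,0.0000],"spin":0.0000,"claw":0},
{"translation":[-0.0631,0.0000,0.0000],"spin":0.0000,"claw":0},
{"translation":[-0.0631,0.0000,0.0000],"spin":0.0000,"claw":0},
{"translation":[-0.0631,0.0000,0.0000],"spin":0.0000,"claw":0},
{"translation":[-0.0631,0.0000,0.0000],"spin":0.0000,"claw":0},
{"translation":[0.0000,0.0265,0.0380],"spin":-0.0371,"claw":0},
{"translation":[0.0000,0.0219,0.0408],"spin":-0.0371,"claw":0},
{"translation":[0.0000,0.0170,0.0431],"spin":-0.0371,"claw":0},
{"translation":[0.0000,0.0118,0.0448],"spin":-0.0371,"claw":0},
{"translation":[0.0000,0.0065,0.0459],"spin":-0.0371,"claw":0},
{"translation":[0.0000,0.0011,0.0463],"spin":-0.0371,"claw":0},
{"translation":[0.0000,-0.0043,0.0461],"spin":-0.0371,"claw":0},
{"translation":[0.0000,-0.0096,0.0453],"spin":-0.0371,"claw":0},
{"translation":[0.0000,-0.0148,0.0439],"spin":-0.0371,"claw":0},
{"translation":[0.0000,-0.0198,0.0419],"spin":-0.0371,"claw":0},
{"translation":[0.0000,-0.0246,0.0393],"spin":-0.0371,"claw":0}
```

Request:
{"name": "play_rows", "arguments": {"rows": [{"translation":[-0.04,0,0],"spin":0,"claw":0},{"translation":[-0.07,0,0],"spin":0,"claw":0},{"translation":[-0.07,0,0],"spin":0,"claw":0},{"translation":[-0.07,0,0],"spin":0,"claw":0},{"translation":[-0.07,0,0],"spin":0,"claw":0},{"translation":[-0.06,0,0],"spin":0,"claw":0},{"translation":[0,0,0],"spin":0,"claw":0},{"translation":[0,0.0265,0.038],"spin":-0.0371,"claw":0},{"translation":[0,0.0219,0.0408],"spin":-0.0371,"claw":0},{"translation":[0,0.017,0.0431],"spin":-0.0371,"claw":0},{"translation":[0,0.0118,0.0448],"spin":-0.0371,"claw":0},{"translation":[0,0.0065,0.0459],"spin":-0.0371,"claw":0}]}}

```text
clock: 33.85
eef_pos: [0.468, 0.2002, 0.2441]
eef_rot: [-114.3, 89.9, -153.5]
contact_force: [-0.0, 0.3, -2.5]
grip_width: 0.437
```

Request:
{"name": "play_rows", "arguments": {"rows": [{"translation":[0,0.0011,0.0463],"spin":-0.0371,"claw":0},{"translation":[0,-0.0043,0.0461],"spin":-0.0371,"claw":0},{"translation":[0,-0.0096,0.0453],"spin":-0.0371,"claw":0},{"translation":[0,-0.0148,0.0439],"spin":-0.0371,"claw":0},{"translation":[0,-0.0198,0.0419],"spin":-0.0371,"claw":0},{"translation":[0,-0.0246,0.0393],"spin":-0.0371,"claw":0},{"translation":[0,0,0],"spin":0,"claw":0},{"translation":[0,0,0],"spin":0,"claw":0},{"translation":[0,0,0],"spin":0,"claw":0},{"translation":[0,0,0],"spin":0,"claw":0}]}}

```text
clock: 34.68
eef_pos: [0.5544, 0.1332, 0.2447]
eef_rot: [176.1, 90.0, 176.6]
contact_force: [-0.0, 0.2, -2.2]
grip_width: 0.437
```

Run:
```python
from h import *
print(monitor.get_obs()['joint_positions'].round(1))
p,C=grab('scene'); save(p,'s13.png'); p,C=grab('wrist'); save(p,'w13.png')
chain([([.5555,.1325,.245],90.6,0,35),([.5555,.1325,.11],None,0,24),([.5555,.1325,.095],None,0,8)])
```

```text
[ 24.5  15.2 -50.5  91.4  11.9  79.   63.3]
start [0.5546 0.133  0.2451] jaw 90.54
9
{"translation":[0.0002,-0.0014,0.0021],"spin":-0.0003,"claw":0},
{"translation":[0.0562,0.0000,-0.0000],"spin":0.0000,"claw":0},
{"translation":[0.0562,0.0000,-0.0000],"spin":0.0000,"claw":0},
{"translation":[0.0562,0.0000,-0.0000],"spin":0.0000,"claw":0},
{"translation":[0.0562,0.0000,-0.0000],"spin":0.0000,"claw":0},
{"translation":[0.0562,0.0000,-0.0000],"spin":0.0000,"claw":0},
{"translation":[0.0562,0.0000,-0.0000],"spin":0.0000,"claw":0},
{"translation":[0.0187,0.0000,-0.0000],"spin":0.0000,"claw":0},
{"translation":[0.0187,0.0000,-0.0000],"spin":0.0000,"claw":0}
```

View pics/s13.png

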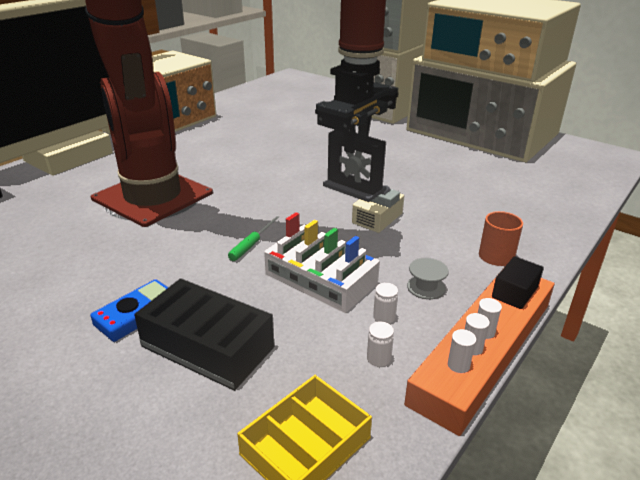

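View pics/w13.png

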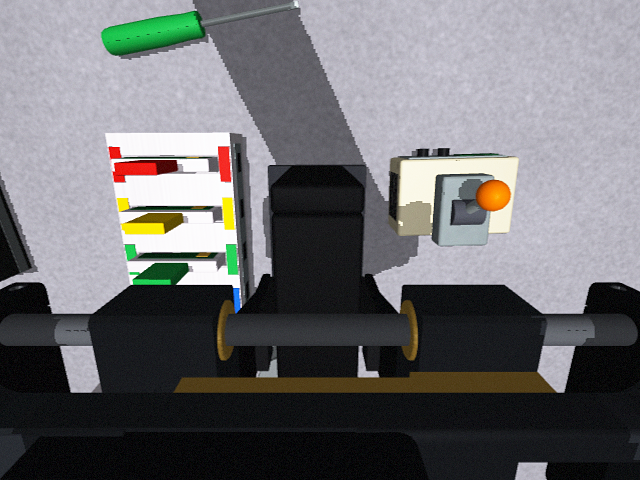

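Request:
{"name": "play_rows", "arguments": {"rows": [{"translation":[0.03,-0.0014,0.0021],"spin":-0.0003,"claw":0},{"translation":[0.06,0,0],"spin":0,"claw":0},{"translation":[0.06,0,0],"spin":0,"claw":0},{"translation":[0.06,0,0],"spin":0,"claw":0},{"translation":[0.06,0,0],"spin":0,"claw":0},{"translation":[0.055,0,0],"spin":0,"claw":0},{"translation":[0.02,0,0],"spin":0,"claw":0},{"translation":[0.015,0,0],"spin":0,"claw":0},{"translation":[0,0,0],"spin":0,"claw":0},{"translation":[0,0,0],"spin":0,"claw":0}]}}

```text
clock: 35.62
eef_pos: [0.5565, 0.1321, 0.1019]
eef_rot: [18.7, 89.9, 19.3]
contact_force: [0.7, 0.4, -2.6]
grip_width: 0.435
```

Request:
{"name": "play_rows", "arguments": {"rows": [{"translation":[0.01,0,0],"spin":0,"claw":0},{"translation":[0.009,0,0],"spin":0,"claw":0},{"translation":[0,0,0],"spin":0,"claw":0},{"translation":[0,0,0],"spin":0,"claw":0}]}}

```text
clock: 35.95
eef_pos: [0.5562, 0.1318, 0.0937]
eef_rot: [2.7, 90.0, 3.3]
contact_force: [0.7, 0.7, -2.9]
grip_width: 0.434
```

Request:
{"name": "play_rows", "arguments": {"rows": [{"translation":[0.004,0,0],"spin":0,"claw":0},{"translation":[0,0,0],"spin":0,"claw":0},{"translation":[0,0,0],"spin":0,"claw":0},{"translation":[0,0,0],"spin":0,"claw":0.8},{"translation":[0,0,0],"spin":0,"claw":0.8},{"translation":[0,0,0],"spin":0,"claw":0.8},{"translation":[0,0,0],"spin":0,"claw":0.8},{"translation":[0,0,0],"spin":0,"claw":0.8},{"translation":[0,0,0],"spin":0,"claw":0.8}]}}

```text
clock: 36.7
eef_pos: [0.556, 0.1318, 0.0918]
eef_rot: [121.1, 90.0, 121.6]
contact_force: [0.1, -0.1, 0.3]
grip_width: 0.765
```

Request:
{"name": "play_rows", "arguments": {"rows": [{"translation":[-0.06,0,0],"spin":0,"claw":0.8},{"translation":[-0.08,0,0],"spin":0,"claw":0.8},{"translation":[-0.08,0,0],"spin":0,"claw":0.8},{"translation":[-0.08,0,0],"spin":0,"claw":0.8},{"translation":[-0.08,0,0],"spin":0,"claw":0.8},{"translation":[-0.08,0,0],"spin":0,"claw":0.8},{"translation":[0,0,0],"spin":0,"claw":0},{"translation":[0,0,0],"spin":0,"claw":0},{"translation":[0,0,0],"spin":0,"claw":0},{"translation":[0,0,0],"spin":0,"claw":0}]}}

```text
clock: 37.53
eef_pos: [0.5555, 0.1315, 0.2745]
eef_rot: [-171.3, 89.9, -170.8]
contact_force: [0.2, 0.8, -0.9]
grip_width: 0.581
```

```bash
cat >> h.py <<'E'
def fan2(p,C):
    W=cloud(p,C)
    m=(W[...,2]>.112)&(W[...,2]<.13)&(W[...,0]>.45)&(W[...,0]<.7)&(W[...,1]>.07)&(W[...,1]<.21)
    hsv=cv2.cvtColor(p['img'],cv2.COLOR_RGB2HSV); m&=hsv[...,2]<110
    m=cv2.erode(m.astype(np.uint8),np.ones((2,2)))>0
    print('fan',m.sum(),rect(W[m]) if m.sum()>20 else '')
E
python3 - <<'E'
from h import *
for n in ['scene','side','wrist']:
    p,C=grab(n); print(n); tabs(p,C); fan2(p,C); save(p,n+'14.png')
    for q in ['supply','fan_mid','switch_tip']:
        r=eyes.landmark_of(p,q); print(q,[(round(d['conf'],2),w(C,d['location']).round(4).tolist()) for d in r[:1]])
print(monitor.get_obs()['joint_positions'].round(1), tcp()[:3,3])
E
```

```text
scene
red toptab z 0.1282 (array([503. , -14.4]), array([10.8, 36.1]), 5.31)
yellow toptab z 0.1283 (array([551.4, -12. ]), array([37.4, 12.2]), 87.95)
green toptab z 0.1282 (array([601.8, -10.8]), array([12.1, 34.9]), 0.27)
blue toptab z 0.1279 (array([652.6, -10.6]), array([11.6, 36.6]), 1.91)
fan 452 (array([561.4, 129.3]), array([115.1,  37.3]), 0.45)
supply [(0.7, [0.5011, -0.011, 0.0748])]
fan_mid [(0.8, [0.5577, 0.136, 0.0596])]
switch_tip [(0.41, [0.5192, 0.2806, 0.1285])]
side
red toptab z 0.1289 (array([500.4, -13.9]), array([11.6, 35. ]), 2.03)
yellow toptab z 0.1292 (array([548.8, -12.6]), array([34.6, 10.7]), 88.76)
green toptab z 0.129 (array([599.2, -12.8]), array([33.1, 10.7]), 86.3)
blue toptab z 0.1291 (array([650.7, -12.1]), array([34.8, 12. ]), 88.26)
fan 740 (array([554.8, 128.8]), array([119.4,  38.5]), 1.18)
supply [(0.62, [0.5293, 0.2774, -0.0004])]
fan_mid []
switch_tip [(0.48, [0.5158, 0.2752, 0.1312])]
wrist
red toptab z 0.1292 (array([501.6, -11.2]), array([ 8.8, 34.7]), 0.59)
yellow toptab z 0.1291 (array([550.7, -11.4]), array([ 9.5, 34.5]), 0.49)
green toptab z 0.129 (array([601.2, -10.9]), array([10.1, 34.2]), 0.51)
fan 4579 (array([557.1, 133. ]), array([117.8,  37. ]), 0.52)
supply [(0.72, [0.5356, 0.2808, 0.0011])]
fan_mid []
switch_tip [(0.88, [0.5265, 0.2803, 0.1265])]
[ 24.8  14.5 -50.7  88.5  11.3  82.4  64.1] [0.5560349  0.13180906 0.27585627]
```

View pics/scene14.png

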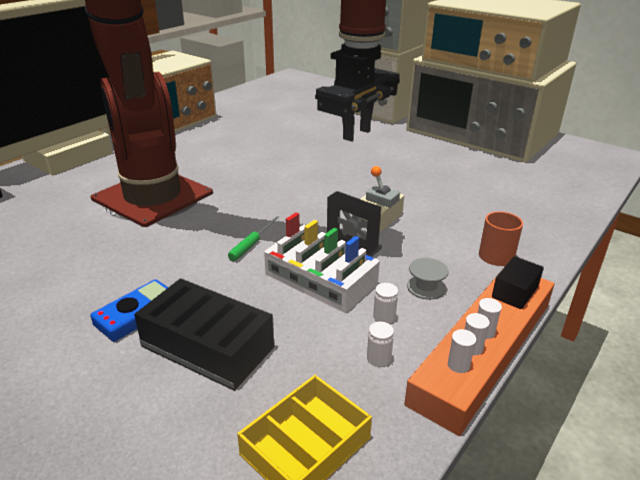

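View pics/wrist14.png

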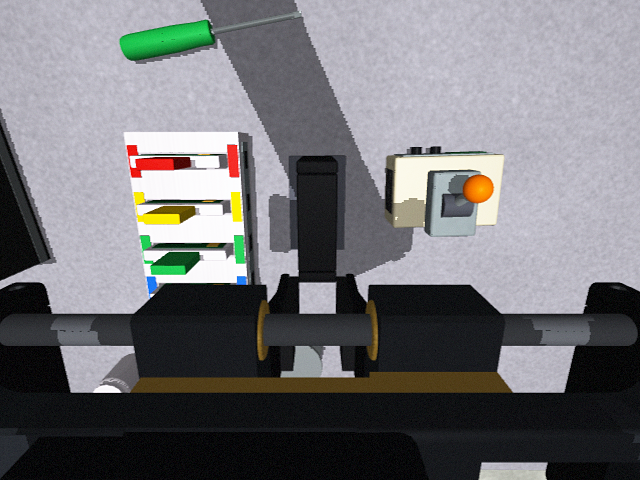

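The fan stands at about (0.556, 0.132), yaw 0.6°, on the midpoint (0.5555, 0.1325). It and the cards all check out. Now the lever: I'll push it in +x with the fingers shut.

Run:
```python
from h import *
p,C=grab('wrist'); W=cloud(p,C); hsv=cv2.cvtColor(p['img'],cv2.COLOR_RGB2HSV)
m=(hsv[...,0]>4)&(hsv[...,0]<18)&(hsv[...,1]>180)&(W[...,2]>.1)&(W[...,1]>.22)&(W[...,1]<.33); print(m.sum(),np.nanmin(W[m],0),np.nanmax(W[m],0))
chain([([.465,.277,.20],90.6,0,41),([.465,.277,.118],None,0,35)])
```

```text
567 [0.50879555 0.26483012 0.12207689] [0.53324186 0.28675404 0.13936927]
start [0.556  0.1318 0.2758] jaw 90.57
8
{"translation":[0.0379,0.0731,-0.0448],"spin":-0.0000,"claw":0},
{"translation":[0.0379,0.0731,-0.0448],"spin":-0.0000,"claw":0},
{"translation":[0.0379,0.0731,-0.0448],"spin":-0.0000,"claw":0},
{"translation":[0.0379,0.0731,-0.0448],"spin":-0.0000,"claw":0},
{"translation":[0.0379,0.0731,-0.0448],"spin":-0.0000,"claw":0},
{"translation":[0.0683,-0.0000,0.0000],"spin":0.0000,"claw":0},
{"translation":[0.0683,-0.0000,0.0000],"spin":0.0000,"claw":0},
{"translation":[0.0683,-0.0000,0.0000],"spin":0.0000,"claw":0}
```

Request:
{"name": "play_rows", "arguments": {"rows": [{"translation":[0.0379,0.0731,-0.0448],"spin":0,"claw":0},{"translation":[0.0379,0.0731,-0.0448],"spin":0,"claw":0},{"translation":[0.0379,0.0731,-0.0448],"spin":0,"claw":0},{"translation":[0.0379,0.0731,-0.0448],"spin":0,"claw":0},{"translation":[0.0379,0.0731,-0.0448],"spin":0,"claw":0},{"translation":[0,0,0],"spin":0,"claw":0},{"translation":[0,0,0],"spin":0,"claw":0},{"translation":[0,0,0],"spin":0,"claw":0},{"translation":[0.0683,0,0],"spin":0,"claw":0},{"translation":[0.0683,0,0],"spin":0,"claw":0},{"translation":[0.0683,0,0],"spin":0,"claw":0},{"translation":[0,0,0],"spin":0,"claw":0}]}}

```text
clock: 39.18
eef_pos: [0.4641, 0.2738, 0.1139]
eef_rot: [-151.1, 89.6, -150.7]
contact_force: [-0.5, -0.7, -0.8]
grip_width: 0.005
```

Request:
{"name": "play_rows", "arguments": {"rows": [{"translation":[0,0,0.025],"spin":0,"claw":0},{"translation":[0,0,0.025],"spin":0,"claw":0},{"translation":[0,0,0.025],"spin":0,"claw":0},{"translation":[0,0,0.025],"spin":0,"claw":0},{"translation":[0,0,0],"spin":0,"claw":0}]}}

```text
clock: 39.6
eef_pos: [0.5081, 0.2772, 0.1191]
eef_rot: [36.3, 89.9, 36.7]
contact_force: [0.5, -0.2, -0.7]
grip_width: 0.002
```

Request:
{"name": "play_rows", "arguments": {"rows": [{"translation":[0,0,0.025],"spin":0,"claw":0},{"translation":[0,0,0.025],"spin":0,"claw":0},{"translation":[0,0,0.025],"spin":0,"claw":0},{"translation":[0,0,0.02],"spin":0,"claw":0},{"translation":[0,0,0],"spin":0,"claw":0}]}}

```text
clock: 40.02
eef_pos: [0.5448, 0.2776, 0.1178]
eef_rot: [75.3, 90.0, 75.8]
contact_force: [-0.3, 0.0, -0.0]
grip_width: 0.008
```

Run:
```python
from h import *
p,C=grab('scene'); save(p,'s15.png')
p,C=grab('side'); save(p,'d15.png'); print(tcp()[:3,3])
import cv2
a=cv2.imread('pics/s15.png')[130:280,280:480]; b=cv2.imread('pics/d15.png')[110:260,120:320]
cv2.imwrite('pics/c15.png',cv2.hconcat([cv2.resize(a,(400,300)),cv2.resize(b,(400,300))]))
```

```text
[0.54327847 0.27788726 0.11789997]
```

View pics/c15.png

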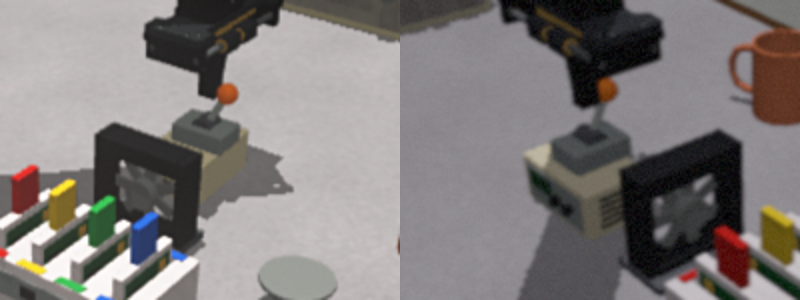

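Request:
{"name": "play_rows", "arguments": {"rows": [{"translation":[0,0,0.015],"spin":0,"claw":0},{"translation":[0,0,0.01],"spin":0,"claw":0},{"translation":[0,0,0],"spin":0,"claw":0},{"translation":[0,0,0],"spin":0,"claw":0}]}}

```text
clock: 40.45
eef_pos: [0.548, 0.2786, 0.1176]
eef_rot: [-163.4, 89.5, -162.7]
contact_force: [-21.1, -3.3, 10.3]
grip_width: 0.007
```

Force 21 N: the lever is at its stop. Backing off.

Request:
{"name": "play_rows", "arguments": {"rows": [{"translation":[0,0,-0.03],"spin":0,"claw":0},{"translation":[0,0,-0.06],"spin":0,"claw":0},{"translation":[-0.03,0,-0.08],"spin":0,"claw":0},{"translation":[-0.08,0,-0.06],"spin":0,"claw":0},{"translation":[-0.09,0,0],"spin":0,"claw":0},{"translation":[-0.09,0,0],"spin":0,"claw":0},{"translation":[-0.09,0,0],"spin":0,"claw":0},{"translation":[0,0,0],"spin":0,"claw":0},{"translation":[0,0,0],"spin":0,"claw":0}]}}

```text
clock: 41.2
eef_pos: [0.462, 0.2777, 0.2725]
eef_rot: [11.9, 89.7, 12.4]
contact_force: [0.6, 0.1, -1.2]
grip_width: 0.009
```

Run:
```python
from h import *
print(tcp()[:3,3])
for n in ['scene','side','wrist']:
    p,C=grab(n); print(n); tabs(p,C); fan2(p,C); save(p,n+'16.png')
    W=cloud(p,C); hsv=cv2.cvtColor(p['img'],cv2.COLOR_RGB2HSV)
    m=(hsv[...,0]>4)&(hsv[...,0]<18)&(hsv[...,1]>180)&(W[...,2]>.1)&(W[...,1]>.22)&(W[...,1]<.33)&(W[...,0]<.65); 
    if m.sum(): print('ball',m.sum(),np.nanmin(W[m],0),np.nanmax(W[m],0))
    for q in ['supply','fan_mid','switch_tip','meter','spool','capacitor','driver']:
        r=eyes.landmark_of(p,q); print(q,[(round(d['conf'],2),w(C,d['location']).round(4).tolist()) for d in r[:1]])
```

```text
[0.46196618 0.27768215 0.27245345]
scene
red toptab z 0.1276 (array([502.1, -13.1]), array([11.6, 35. ]), 3.1)
yellow toptab z 0.1284 (array([550.9, -12.8]), array([12. , 35.1]), 0.38)
green toptab z 0.1282 (array([601.6, -11.1]), array([12.5, 36.2]), 3.61)
blue toptab z 0.1287 (array([652.4, -11.3]), array([12.1, 33.2]), 1.03)
fan 453 (array([561. , 129.2]), array([ 37.4, 118.2]), 89.33)
ball 68 [0.56377735 0.26676815 0.11707017] [0.58319125 0.28071645 0.13627368]
supply [(0.66, [0.5373, 0.2786, -0.0057])]
fan_mid [(0.65, [0.5529, 0.1319, 0.0583])]
switch_tip [(0.65, [0.5697, 0.282, 0.1226])]
meter [(0.86, [0.3673, -0.3223, 0.0012])]
spool [(0.64, [0.579, -0.0108, -0.0037])]
capacitor [(0.73, [0.7512, -0.0299, 0.0016])]
driver [(0.97, [0.3602, 0.0141, -0.0026])]
side
red toptab z 0.1291 (array([499. , -13.2]), array([35.1, 11. ]), 84.37)
yellow toptab z 0.129 (array([548.3, -13.4]), array([34.3, 11.3]), 87.14)
green toptab z 0.1292 (array([599.5, -13.5]), array([11.8, 32.4]), 0.68)
blue toptab z 0.1291 (array([649.2, -10.7]), array([11.5, 35.2]), 0.71)
fan 743 (array([554.2, 128.8])
[... 313 characters left out ...]
, -0.0019])]
capacitor [(0.66, [0.5402, -0.3037, -0.0025])]
driver [(0.74, [0.3628, 0.0155, 0.0018])]
wrist
red toptab z 0.129 (array([501. ,  -7.9]), array([10.1, 29.1]), 1.08)
yellow toptab z 0.112 (array([548.9,   5.2]), array([9.8, 4.3]), 21.85)
blue toptab z 0.112 (array([650.5,   6.4]), array([10.3,  4.6]), 20.73)
fan 2147 (array([556.9, 132.8]), array([ 37.3, 120. ]), 89.37)
ball 19 [0.43482646 0.23134662 0.38058043] [0.43828471 0.28891241 0.38871257]
supply [(0.68, [0.5345, 0.2759, -0.0008])]
fan_mid [(0.81, [0.5531, 0.1346, 0.0613])]
switch_tip []
meter []
spool [(0.45, [0.506, -0.0126, 0.0573])]
capacitor [(0.64, [0.4984, -0.0168, 0.0736])]
driver [(0.66, [0.3609, 0.0171, 0.0011])]
```

View pics/scene16.png

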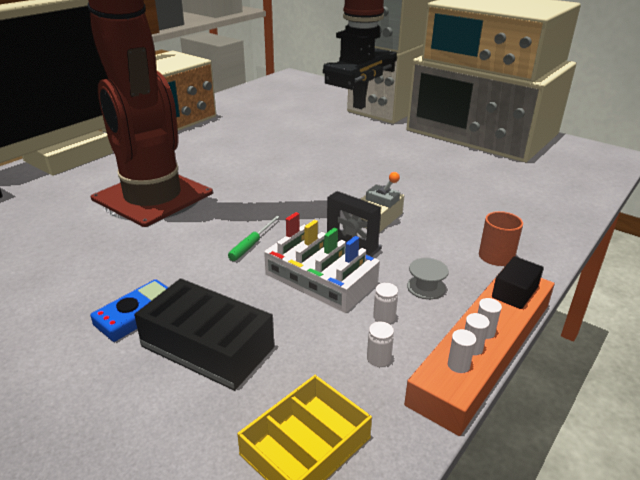

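The lever tip moved from about 0.517 to 0.568 in x, which is full throw (52 mm expected). The cards and fan are in place and the robot is clear, so I'm handing in.

Run:
```python
from h import *
print(ticket.job_done())
```

```text
the job is handed in; nothing more can be done
None
```

The job is handed in at about 41 s on the robot clock. All four cards are in their colour slots, the fan is between the frame and the supply, and the lever is on. No verdict was reported, so what follows is from my own last checks.

- **Cards:** All four tab tops read 0.128–0.129 m (0.129 m expected when fully home), and their plan positions were within about 4 mm of the slot centres. The first try with the blue card landed on the frame face and the card slipped 8 mm up in the grip. I realigned it from the wrist camera and it then went in freely.
- **Fan:** It stands at about (0.556, 0.132), on the frame–supply midpoint (0.5555, 0.1325), at most 1° off square to the frame. I saw no sign of it being knocked at any time.
- **Lever:** The tip moved about 51 mm in +x and met its stop at 21 N. That matches a full 1.0 rad throw; the joint angle itself was not readable.
- **Other objects:** Meter, spool, capacitor can and screwdriver all showed their starting positions within a few millimetres. The arm was clear of everything at the end.
- **Disagreements:** The scene and side cameras differed by 2–7 mm in x on the same objects, so I relied on the wrist camera for placing. In the last check the network put the spool and the capacitor can on the frame or tray in one or two views. The pictures and the other cameras showed both in place.

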